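Return the oil can to the safety cabinet and latch its door

TASK

Put the blue oil can that stands on the bench back upright in the empty wire holder on the inside of the yellow cabinet's open door, let go of it, then push the door shut without slamming it until it snaps fully home on its catch, with the can still standing in its holder. Do not knock the can over, and leave the jar, the tape measure and the mug where they are.

Things in the scene. Friction and masses are not known exactly. Their poses are not given: they have to be found in the camera images.
- lube_can: The oil can to put away: blue with a red cap, standing loose on the bench to the right of the door. Round body 53 mm in diameter, 151 mm high to its shoulder, 166 mm over the cap (grip no higher than 135 mm above its base); about 0.28 kg. Origin at the centre of its underside, z up the can.
- pocket (a point): Centre of the floor of the EMPTY wire holder inside the door, where the can's underside shall stand: 30 mm above the bench, 32 mm from the door's inner face, 145 mm from the hinge axis. Moves with the door. Axes: z up, x out of the inner face, y along the door to the hinge. The holder is 64 x 64 mm inside, open above; its wires reach 51 mm above this floor.
- door_hinge (a point): Point on the door's upright hinge axis, 120 mm above the bench: the door's left edge seen from the robot, in the plane of its inner face. Axes as pocket. A second holder 55 mm from this axis along the door already holds a shorter blue can (fixed, 135 mm high).
- door_edge (a point): Point on the door's outer face (it looks along -x; axes as pocket) at the free edge, 218 mm along the door from the hinge, 180 mm above the bench. The yellow door is 20 mm thick, from 12 to 213 mm above the bench. A black finger pull stands 18 mm out of the outer face, 176 to 204 mm from the hinge, 60 to 130 mm above the bench; above it the face is flat.
- cabinet_door (a joint): Opening angle of the door, rad: 0 shut and home; starts open at 1.15 to 1.7; stop at 2.0. Opening turns it clockwise seen from above, free edge towards the robot. Hinge friction 0.12 N m: it stays where left. A spring ball catch at the free edge touches at about 0.07 rad, resists with up to 10 N at the edge until 0.03 rad, then snaps the door to 0 and holds it.
- cabinet: Yellow steel cabinet standing fixed on the bench, 180 mm deep (x), 220 mm wide (y), 215 mm high; origin at the centre of its underside, its open front faces -x of its own frame. On the back half of its roof lies a black sanding block 30 mm high, and bottles stand inside at the back (all fixed). Wall cabinets hang 0.66 m above the bench from x = 0.59 m on.
- jar_screws: Jar with a red lid, 66 mm in diameter, 97 mm high, loose on the bench; leave alone. Origin at the centre of its underside.
- tape_measure: Yellow-green tape measure, 36 x 80 x 71 mm high, loose on the bench; leave alone. Origin at the centre of its underside.
- mug: White mug, 80 mm in diameter, 94 mm high, with a handle (108 mm over it), on the left of the bench; leave alone. Origin under it.
Things that resemble listed ones, but are neither listed nor needed, are in the scene too. What is meant by the lube_can is not green, and is the smaller of those in its own colour.

How it is judged:
By the outcome, as a careful person would: the job done as asked, in the order asked, and still so for the second after the job is handed in, with the robot touching nothing.
It also fails if it takes over 58 s, if anything falls off the work surface, if the arm or the gripper's body presses on something with over 40 N, if the wrist force passes 120 N, or if a joint passes its speed limit or range.

ROBOT

A 7-joint arm with a two-finger parallel gripper is mounted at the origin on a cart in front of the work surface, level with it; the furniture and walls round the work are solid. World frame = base frame: x ahead of the robot, y to its left, z up, the work surface at z = 0. Lengths are in m, angles in rad, forces in N, time in s.
With the tool pointing down it reaches from about 0.4 to 0.9 m from the base axis. Payload 5.5 kg.
Tool frame: the origin (TCP) lies midway between the tips of the shut fingers; the grasp point (between the pads) lies 19 mm behind it (manip.tcp_to_grasp is the distance from the TCP to the grasp point, in m); z points along the fingers, y is the line along which they close (so a half turn about z gives the same grasp; the last joint's range is limited). The gripper opens to 92 mm and grips with 3 to 60 N. Pads are 19 mm wide; open, the fingers measure 130 mm over their backs; the gripper's body (75 mm by 190 mm) begins 47 mm behind the grasp point.
Start: joints at [-1.022, 0.501, -0.427, 1.55, 0.221, 1.138, -0.21], TCP at [0.183, 0.624, 0.227] pointing down, gripper open.
Joint ranges: [-2.88, 2.88], [-0.31, 2.03], [-1.54, 1.56], [0.2, 2.42], [-1.41, 4.55], [0.19, 2.02], [-2.57, 2.57]. Speed limits (rad/s): [2.57, 2.57, 3.14, 3.14, 3.14, 3.14, 3.14].

INTERFACE

Orientations are given as [roll, pitch, yaw] about the fixed x, y, z axes, in that order (R = Rz(yaw) Ry(pitch) Rx(roll)).
In Python, from bench import manip gives the robot as it stands.
- The arm moves only by the tool carry_out, never from a script. Its argument "moves" is a list of rows, each an object of numbers: "tx", "ty", "tz": the shift along the tool's x, y, z scaled (see below); "wx", "wy", "wz": the turn, a rotation vector about the tool's x, y, z scaled (see below). A call has 1 to 12 rows; each row shifts and turns the commanded pose from where the row before left it, along the tool's axes as they then stand; what a row does not reach is not made up. The controller multiplies each number of a shift by 0.08 m and each number of a turn by pi rad. A row lasts 1/12 s, in which the tool goes at most 41.7 mm and 7.16 degrees, less where a joint would pass 70% of its speed; a pose out of reach is approached as far as the arm can. A call with a number of a shift or a turn outside -1 to 1 is refused whole. A call with a gripper value outside its range is refused whole. "fingers" is the opening, from 0 (shut) to 1 (fully open), set as the call begins (left out, the last holds). The fingers move at their own pace and stop on an object; "grip_force" is the grip in N (left out, the last holds). Time passes only in rows, so rows that do not move let the fingers close. It gives the time, the measured TCP pose, the force, the opening and the grip force at its end, in the units of the state.
- manip.get_obs(): the state, without advancing time (a new reading comes with each control period).
- manip.read_camera(name): name is "scene" or "top" or "wrist"; returns the picture (384x512x3 uint8, red, green, blue); there is no depth.
- manip.camera_model(name): a dict with "vertical_fov" (degrees; the focal length in pixels is half the picture's height over the tangent of half this angle, whatever the lens; pixels are square), "cx", "cy" (the principal point, pixels), "T" (4x4, takes a point from camera to world coordinates); the wrist camera has in their place "tool_from_camera" (4x4, takes a point from camera to tool coordinates, whose origin is the TCP and whose axes are the flange's). Camera axes: x right, y down, z forward; pixel columns grow to the right and rows downward; lengths in m; the calibration is good to about 2 mm. A picture is of the moment at which its call begins: read the wrist's pose just before it. camera_model takes no time and is no camera call.
- manip.close_job(): hands the job in; it is judged then, once.
The state is a dict: "time": time; "joint_positions": joint angles; "dq": joint speeds; "joint_torque": joint torques, N m; "eef_pos": TCP position; "eef_rot": TCP orientation; "contact_force": force on the tool from outside, world axes, zero at the start; "wrist_torque": the same for the moment, N m; "grip_width": finger opening in m; "finger_force": force on a finger pad.
Only numpy, scipy, OpenCV 4.12 (cv2) and the standard library are available. Lean on these libraries where they do the work, as an engineer would, in place of code of your own. Each camera call takes 0.05 s, during which the arm holds its last target. There are 200 camera calls.

## Working session

There is one attempt and no reset: what is moved stays moved. The work goes in short steps, Python scripts to look and compute and a tool call to move; the robot and the scene stay as the last step left them, time stands still between calls to the robot, and variables do not carry over. Pictures are saved under pics/ and viewed, at most 10 in all, crops included, and the job is handed in when it is done.

Besides the shell and the picture viewer there is one more tool, called as name([rows], argument=value, ...), one row to a line, values as JSON. carry_out: Moves the arm, as the interface text tells. Shifts and turns lie within -1 to 1; 1 stands for 0.08 m of shift or pi rad of turn. Its arguments: {"type":"object","properties":{"moves":{"type":"array"},"fingers":{"type":"number"},"grip_force":{"type":"number"}},"required":["moves"]}

```bash
ls; mkdir -p pics; python3 - <<'E'
from bench import manip
import cv2,numpy as np
np.set_printoptions(precision=4,suppress=True)
o=manip.get_obs(); print(o)
for n in("scene","top"):
    cv2.imwrite(f"pics/{n}0.png",manip.read_camera(n)[:,:,::-1]); print(n,manip.camera_model(n))
print(manip.camera_model("wrist"), manip.tcp_to_grasp)
E
```

```text
pics
{'time': 0.0, 'joint_positions': array([-1.0218,  0.5018, -0.4268,  1.5515,  0.2208,  1.1383, -0.2103]), 'dq': array([ 0.    , -0.0001, -0.0007,  0.0009,  0.0006,  0.0002, -0.0012]), 'joint_torque': array([ -0.0007, -56.6575,  -5.8163, -27.9112,  -0.0687,   0.0305,
         0.0002]), 'eef_pos': array([0.1831, 0.6229, 0.2257]), 'eef_rot': array([-3.1397, -0.    ,  2.8559]), 'contact_force': array([-0.4263,  0.3136, -0.2944]), 'wrist_torque': array([-0.0111, -0.0129, -0.0444]), 'finger_force': 0.0, 'grip_width': 0.09191208859178474}
scene {'vertical_fov': 55.01408265523087, 'cx': 252.50674671201742, 'cy': 190.73019597948345, 'T': array([[-0.0884, -0.618 ,  0.7812, -0.5474],
       [-0.9961,  0.0483, -0.0745,  0.0782],
       [ 0.0083, -0.7847, -0.6198,  1.0138],
       [ 0.    ,  0.    ,  0.    ,  1.    ]])}
top {'vertical_fov': 55.363078617543, 'cx': 257.11519897397625, 'cy': 190.45761505436616, 'T': array([[-0.3491, -0.7393,  0.5759, -0.292 ],
       [-0.937 ,  0.2694, -0.2222,  0.2812],
       [ 0.0091, -0.6172, -0.7868,  1.294 ],
       [ 0.    ,  0.    ,  0.    ,  1.    ]])}
{'vertical_fov': 62.84229234058476, 'cx': 256.48741889426697, 'cy': 193.52659525104238, 'tool_from_camera': array([[-0.0005, -0.9647, -0.2635,  0.0706],
       [ 1.    , -0.0005, -0.0001,  0.0006],
       [-0.    , -0.2635,  0.9647, -0.1577],
       [ 0.    ,  0.    ,  0.    ,  1.    ]])} 0.0188
```

View pics/scene0.png

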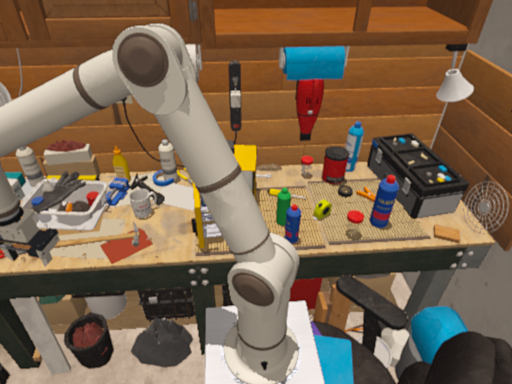

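View pics/top0.png

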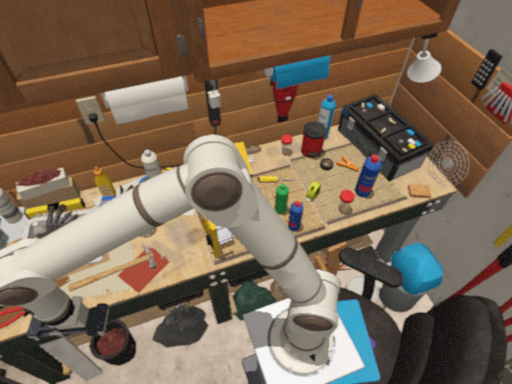

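The small blue can stands at about scene (292,222) and top (295,216). A larger blue can is to its right and a green can just behind it. The door is partly hidden by the arm, at scene (200,215) and top (212,240). I'll zoom in on both.

```bash
cat > h.py <<'E'
from bench import manip
import cv2,numpy as np
from scipy.spatial.transform import Rotation as R
np.set_printoptions(precision=4,suppress=True)
def cam(n,obs=None):
    m=manip.camera_model(n); f=192/np.tan(np.radians(m["vertical_fov"]/2))
    if n=="wrist":
        T=np.eye(4);T[:3,:3]=R.from_euler("xyz",obs["eef_rot"]).as_matrix();T[:3,3]=obs["eef_pos"];T=T@m["tool_from_camera"]
    else: T=m["T"]
    return f,m["cx"],m["cy"],np.array(T)
def ray(c,u,v):
    f,cx,cy,T=c; return T[:3,3],T[:3,:3]@np.array([(u-cx)/f,(v-cy)/f,1])
def onz(c,u,v,z):
    o,d=ray(c,u,v); return o+d*(z-o[2])/d[2]
def proj(c,P):
    f,cx,cy,T=c; p=(np.atleast_2d(P)-T[:3,3])@T[:3,:3]; return np.c_[cx+f*p[:,0]/p[:,2],cy+f*p[:,1]/p[:,2]]
def tri(*prs):
    A=np.zeros((3,3));b=np.zeros(3)
    for c,u,v in prs:
        o,d=ray(c,u,v);d=d/np.linalg.norm(d);M=np.eye(3)-np.outer(d,d);A+=M;b+=M@o
    return np.linalg.solve(A,b)
E
python3 - <<'E'
from h import *
a=cv2.imread("pics/scene0.png");b=cv2.imread("pics/top0.png")
A=cv2.resize(a[135:265,180:310],(600,600),interpolation=cv2.INTER_CUBIC)[:, :]
B=cv2.resize(b[135:265,190:320],(600,600),interpolation=cv2.INTER_CUBIC)
cv2.imwrite("pics/c1.png",cv2.resize(np.hstack([A,B]),(800,400)))
for n,u,v in(("scene",293,241),("top",295,230),("scene",285,222),("top",281,212)):print(n,onz(cam(n),u,v,0))
print("cap",tri((cam("scene"),292,207),(cam("top"),297,203)))
E
```

```text
scene [ 0.4124 -0.1694  0.    ]
top [ 0.406  -0.1592  0.    ]
scene [ 0.5187 -0.1557  0.    ]
top [ 0.5097 -0.1397  0.    ]
cap [ 0.4262 -0.1583  0.1609]
```

View pics/c1.png

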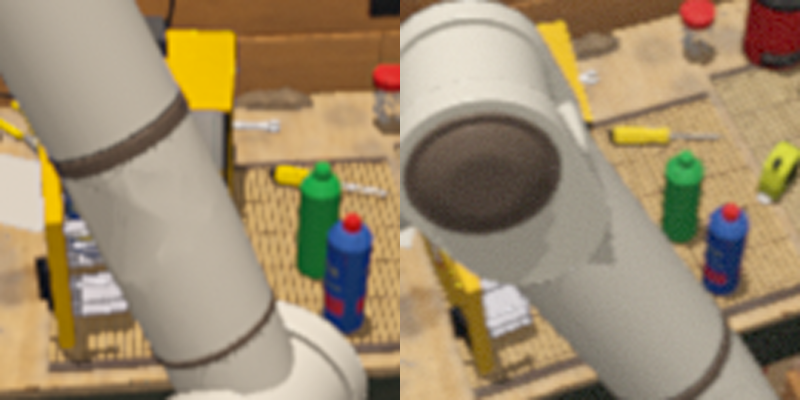

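The small blue can is at about (0.43,-0.16), with the green can about 0.1 m behind it. The arm hides the door, so I'll raise it, turn it and carry it over. The moved arm and the wrist camera will then show the door.

carry_out([
  {"tz": -0.22,"wz": 0.037},
  {"tz": -0.22,"wz": 0.037},
  {"tz": -0.22,"wz": 0.037},
  {"tz": -0.22,"wz": 0.037},
  {"tz": -0.22,"wz": 0.037},
  {"tz": -0.22,"wz": 0.037},
  {"tz": -0.22,"wz": 0.037},
  {"tz": -0.22,"wz": 0.037},
  {"tz": -0.22,"wz": 0.037},
  {"tz": -0.22,"wz": 0.037},
  {"tz": -0.22,"wz": 0.037},
], fingers=0.8)

```text
schema error: expected keys tx, ty, tz, wx, wy, wz
```

carry_out([
  {"tx": -0.4,"ty": 0.14},
  {"tx": -0.4,"ty": 0.14},
  {"tx": -0.4,"ty": 0.14},
  {"tx": -0.4,"ty": 0.14},
  {"tx": -0.4,"ty": 0.14},
  {"tx": -0.4,"ty": 0.14},
  {"tx": -0.4,"ty": 0.14},
  {"tx": -0.4,"ty": 0.14},
  {"tx": -0.4,"ty": 0.14},
  {"tx": -0.4,"ty": 0.14},
])

```text
schema error: expected keys tx, ty, tz, wx, wy, wz
```

carry_out([
  {"tx": -0.4,"ty": 0.14},
  {"tx": -0.4,"ty": 0.14},
  {"tx": -0.4,"ty": 0.14},
  {"tx": -0.4,"ty": 0.14},
  {"tx": -0.4,"ty": 0.14},
  {"tx": -0.4,"ty": 0.14},
  {"tx": -0.4,"ty": 0.14},
  {"tx": -0.4,"ty": 0.14},
  {"tx": -0.4,"ty": 0.14},
  {"tx": -0.4,"ty": 0.14},
  {"tx": -0.4,"ty": 0.14},
])

```text
schema error: expected keys tx, ty, tz, wx, wy, wz
```

All six keys are required in every row.

carry_out([
  {"tx": 0,"ty": 0,"tz": -0.22,"wx": 0,"wy": 0,"wz": 0.037},
  {"tx": 0,"ty": 0,"tz": -0.22,"wx": 0,"wy": 0,"wz": 0.037},
  {"tx": 0,"ty": 0,"tz": -0.22,"wx": 0,"wy": 0,"wz": 0.037},
  {"tx": 0,"ty": 0,"tz": -0.22,"wx": 0,"wy": 0,"wz": 0.037},
  {"tx": 0,"ty": 0,"tz": -0.22,"wx": 0,"wy": 0,"wz": 0.037},
  {"tx": 0,"ty": 0,"tz": -0.22,"wx": 0,"wy": 0,"wz": 0.037},
  {"tx": 0,"ty": 0,"tz": -0.22,"wx": 0,"wy": 0,"wz": 0.037},
  {"tx": 0,"ty": 0,"tz": -0.22,"wx": 0,"wy": 0,"wz": 0.037},
  {"tx": 0,"ty": 0,"tz": -0.22,"wx": 0,"wy": 0,"wz": 0.037},
  {"tx": 0,"ty": 0,"tz": -0.22,"wx": 0,"wy": 0,"wz": 0.037},
  {"tx": 0,"ty": 0,"tz": -0.22,"wx": 0,"wy": 0,"wz": 0.037},
], fingers=0.8)

```text
time: 1.02
eef_pos: [0.1831, 0.6233, 0.4206]
eef_rot: [-3.141, 0.001, 1.572]
contact_force: [0.1, 0.1, 0.4]
grip_width: 0.0734
finger_force: 0.0
```

carry_out([
  {"tx": -0.4,"ty": 0.14,"tz": 0,"wx": 0,"wy": 0,"wz": 0},
  {"tx": -0.4,"ty": 0.14,"tz": 0,"wx": 0,"wy": 0,"wz": 0},
  {"tx": -0.4,"ty": 0.14,"tz": 0,"wx": 0,"wy": 0,"wz": 0},
  {"tx": -0.4,"ty": 0.14,"tz": 0,"wx": 0,"wy": 0,"wz": 0},
  {"tx": -0.4,"ty": 0.14,"tz": 0,"wx": 0,"wy": 0,"wz": 0},
  {"tx": -0.4,"ty": 0.14,"tz": 0,"wx": 0,"wy": 0,"wz": 0},
  {"tx": -0.4,"ty": 0.14,"tz": 0,"wx": 0,"wy": 0,"wz": 0},
  {"tx": -0.4,"ty": 0.14,"tz": 0,"wx": 0,"wy": 0,"wz": 0},
  {"tx": -0.4,"ty": 0.14,"tz": 0,"wx": 0,"wy": 0,"wz": 0},
  {"tx": -0.4,"ty": 0.14,"tz": 0,"wx": 0,"wy": 0,"wz": 0},
])

```text
time: 1.85
eef_pos: [0.2973, 0.3025, 0.42]
eef_rot: [-3.141, 0.0, 1.577]
contact_force: [1.3, -0.2, -0.5]
grip_width: 0.0735
finger_force: 0.0
```

carry_out([
  {"tx": -0.4,"ty": 0.14,"tz": 0,"wx": 0,"wy": 0,"wz": 0},
  {"tx": -0.4,"ty": 0.14,"tz": 0,"wx": 0,"wy": 0,"wz": 0},
  {"tx": -0.4,"ty": 0.14,"tz": 0,"wx": 0,"wy": 0,"wz": 0},
  {"tx": -0.4,"ty": 0.14,"tz": 0,"wx": 0,"wy": 0,"wz": 0},
  {"tx": -0.4,"ty": 0.14,"tz": 0,"wx": 0,"wy": 0,"wz": 0},
  {"tx": -0.4,"ty": 0.14,"tz": 0,"wx": 0,"wy": 0,"wz": 0},
  {"tx": -0.4,"ty": 0.14,"tz": 0,"wx": 0,"wy": 0,"wz": 0},
  {"tx": -0.4,"ty": 0.14,"tz": 0,"wx": 0,"wy": 0,"wz": 0},
  {"tx": -0.4,"ty": 0.14,"tz": 0,"wx": 0,"wy": 0,"wz": 0},
  {"tx": -0.4,"ty": 0.14,"tz": 0,"wx": 0,"wy": 0,"wz": 0},
  {"tx": 0,"ty": 0,"tz": 0,"wx": 0,"wy": 0,"wz": 0},
])

```text
time: 2.77
eef_pos: [0.4122, -0.0217, 0.4204]
eef_rot: [3.141, 0.002, 1.568]
contact_force: [-0.9, 0.2, 0.5]
grip_width: 0.0734
finger_force: 0.0
```

```bash
python3 - <<'E'
from h import *
import pickle
o=manip.get_obs(); print(o["eef_pos"],o["joint_positions"])
w=manip.read_camera("wrist")[:,:,::-1]; s=manip.read_camera("scene")[:,:,::-1];t=manip.read_camera("top")[:,:,::-1]
for n,i in(("w",w),("s",s),("t",t)): cv2.imwrite(f"pics/{n}1.png",i)
pickle.dump(o,open("o1.pkl","wb"))
q=lambda i,y,x:cv2.resize(i[y:y+130,x:x+130],(400,400),interpolation=cv2.INTER_CUBIC)
W=cv2.resize(w,(400,300))
cv2.imwrite("pics/m1.png",np.hstack([q(s,135,180),q(t,135,190)]))
E
```

```text
[ 0.4122 -0.0217  0.4204] [-0.5498 -0.1434  0.4739  1.8312  0.0679  1.4376 -0.0922]
```

View pics/w1.png

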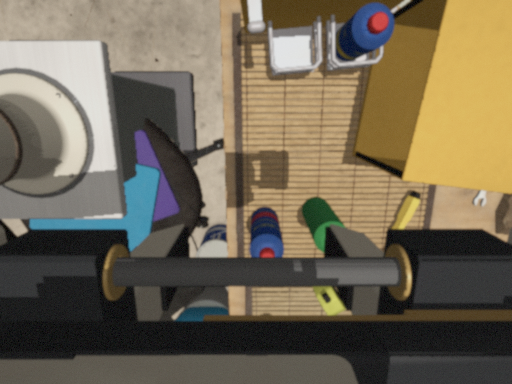

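View pics/m1.png

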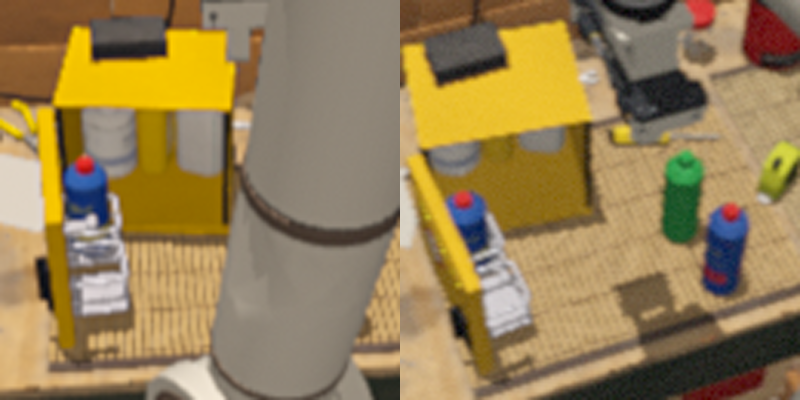

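The door is about 80° open. In the wrist view the empty holder's rim is near (270–320, 22–75), the filled holder's cap at (377,20) and the target can at (266,235). I'll zoom once for precise points.

```bash
python3 - <<'E'
from h import *
s,t,w=[cv2.imread(f"pics/{n}1.png") for n in "stw"]
def q(i,x,y,wd,h,W,H):
    c=cv2.resize(i[y:y+h,x:x+wd],(W,H),interpolation=cv2.INTER_CUBIC)
    sx=W/wd
    for X in range((x+9)//10*10,x+wd,10): cv2.putText(c,str(X),(int((X-x)*sx),8),0,.3,(0,0,255));cv2.line(c,(int((X-x+.5)*sx),10),(int((X-x+.5)*sx),14),(0,0,255))
    for Y in range((y+9)//10*10,y+h,10): cv2.putText(c,str(Y),(0,int((Y-y+.5)*sx)+3),0,.3,(0,0,255));cv2.line(c,(22,int((Y-y+.5)*sx)),(26,int((Y-y+.5)*sx)),(0,0,255))
    return c
A=q(s,190,165,50,90,333,600);B=q(t,185,180,70,90,467,600)
cv2.imwrite("pics/z1.png",np.hstack([A,B]))
cv2.imwrite("pics/z2.png",q(w,225,0,200,130,800,520))
E
```

```text
(no output)
```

View pics/z1.png

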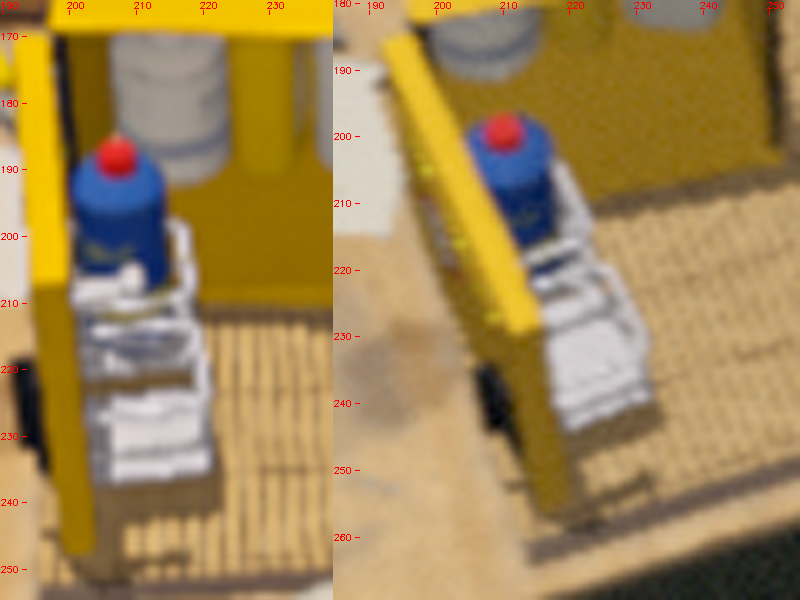

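View pics/z2.png

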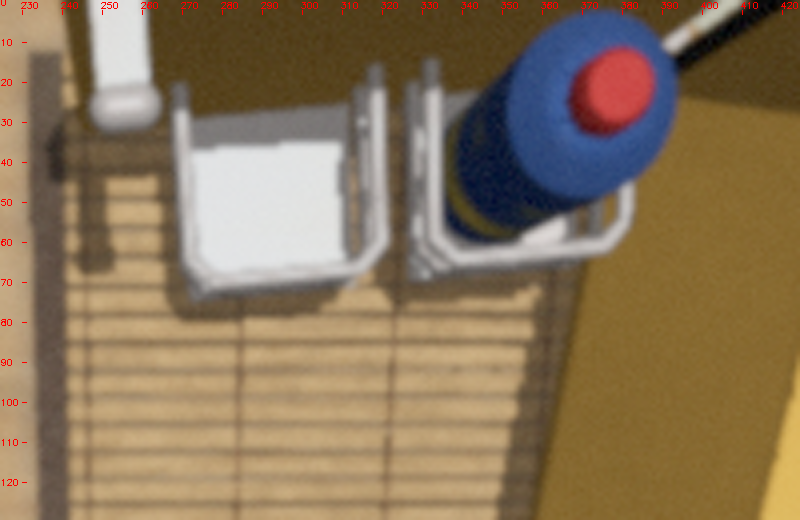

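```bash
cat > fit.py <<'E'
from h import *
import pickle
from scipy.optimize import least_squares
o=pickle.load(open("o1.pkl","rb"))
C={"s":cam("scene"),"t":cam("top"),"w":cam("wrist",o)}
# door: (cam,u,v, along, out, z)   z=None -> cap height
D=[("s",200,207,.218,0,.213),("s",195.2,207.4,.218,-.02,.213),("s",197.5,170,0,0,.213),("s",192.5,170,0,-.02,.213),
("t",216.3,229.2,.218,0,.213),("t",211.5,229.8,.218,-.02,.213),("t",197,185.2,0,0,.213),("t",192.8,186.3,0,-.02,.213),
("s",204.2,247.8,.218,0,.012),("s",199.7,248.2,.218,-.02,.012),("t",221.3,256.5,.218,0,.012),("t",216.5,257.5,.218,-.02,.012),
("s",207.5,187.5,.055,.032,None),("t",210.3,199.8,.055,.032,None),("w",378,22.5,.055,.032,None),
("w",273.7,70,.1785,.0655,.081),("w",320.5,64.5,.1115,.0655,.081)]
def pt(p,a,n,z):
    d=np.array([np.cos(p[2]),np.sin(p[2])]);m=np.array([-d[1],d[0]])
    return np.r_[p[:2]+a*d+n*m,p[3] if z is None else z]
def res(p): return np.concatenate([(proj(C[c],pt(p,a,n,z))[0]-[u,v])*(1.5 if c=="w" else 1) for c,u,v,a,n,z in D])
r=least_squares(res,[.6,.08,-3.1,.16],loss="soft_l1")
p=r.x
if __name__=="__main__":
    print("door",p,"open",p[2],r.cost);print(res(p).reshape(-1,2).round(1).tolist())
    for nm,a,n,z in(("pocket",.145,.032,.03),("edge",.218,-.02,.18)):print(nm,pt(p,a,n,z))
    print("white",tri((C["w"],256,26),(C["s"],204.5,206.5)))
    K=[("s",294.4,207.1,.16),("t",297.6,203.6,.16),("w",266,253,.16),("s",292.1,241.3,0),("t",294.6,229.2,0)]
    def rc(q):
        out=[]
        for c,u,v,z in K:
            P=np.r_[q,z]
            if z==0:
                g=C[c][3][:2,3]-q;P[:2]+=.0265*g/np.linalg.norm(g)
            out.append(proj(C[c],P)[0]-[u,v])
        return np.concatenate(out)
    k=least_squares(rc,[.42,-.16],loss="soft_l1");print("can",k.x,rc(k.x).reshape(-1,2).round(1).tolist())
    for c,u,v,z in K: print(c,onz(C[c],u,v,z))
    print("green", onz(C["s"],180+321/3.077,135+170/3.077,.16))
E
python3 fit.py
```

```text
door [ 0.6105  0.1837 -3.0511  0.1614] open -3.0510519496995574 13.089735885804423
[[-0.2, -0.9], [-1.5, -0.6], [-1.7, -1.0], [-2.0, -0.5], [0.7, -1.6], [0.1, -0.1], [-1.3, -1.7], [-2.1, -1.0], [-0.0, -0.0], [-1.0, 0.3], [-0.3, -1.3], [-0.3, -0.3], [-1.0, 0.2], [-0.3, -0.5], [-0.1, -0.0], [-0.2, 0.3], [-2.4, 1.8]]
pocket [0.469  0.1387 0.03  ]
edge [0.3916 0.1839 0.18  ]
white [0.4135 0.1437 0.191 ]
can [ 0.4263 -0.1628] [[-0.5, -0.4], [-0.1, -0.3], [0.1, 4.9], [-2.0, 2.2], [-1.6, 2.0]]
s [ 0.424  -0.1641  0.16  ]
t [ 0.4248 -0.1626  0.16  ]
w [ 0.4262 -0.155   0.16  ]
s [ 0.4111 -0.1657  0.    ]
t [ 0.4101 -0.1592  0.    ]
green [ 0.5223 -0.1435  0.16  ]
```

```bash
python3 - <<'E'
from fit import *
d=np.array([np.cos(p[2]),np.sin(p[2])]);m=np.array([-d[1],d[0]])
def rep(P): v=P[:2]-p[:2];print(P,"along",v@d,"out",v@m,"reproj",{c:proj(C[c],P)[0].round(1) for c in "stw"})
for sc in((204.5,206.5),(207,206),(209.6,206)): rep(tri((C["w"],256.4,26),(C["s"],*sc)))
for a in(.145,.20):
  for n in (0,.02,.04): print(a,n,[proj(C[c],pt(p,a,n,.19))[0].round(1) for c in "stw"])
print([proj(C[c],pt(p,.145,.032,.03))[0].round(1) for c in "stw"])
E
```

```text
[0.414  0.1437 0.1906] along 0.1993239700096808 out 0.022057535417403008 reproj {'s': array([206.4, 206.9]), 't': array([221.3, 224.7]), 'w': array([257.1,  19.3])}
[0.4136 0.1389 0.1939] along 0.20019243633753067 out 0.026782547745479852 reproj {'s': array([207.8, 206.2]), 't': array([222.6, 223.9]), 'w': array([256.7,  23.3])}
[0.413  0.1343 0.1951] along 0.20115488202783938 out 0.031374588035545756 reproj {'s': array([209.1, 205.9]), 't': array([223.8, 223.4]), 'w': array([256.2,  27.7])}
0.145 0 [array([198.9, 197.7]), array([210. , 215.5]), array([304.9,  -8.2])]
0.145 0.02 [array([204.6, 197.1]), array([215.2, 213.6]), array([305.8,  12.3])]
0.145 0.04 [array([210.3, 196.5]), array([220.2, 211.7]), array([306.8,  32.1])]
0.2 0 [array([199.9, 207.8]), array([215.6, 227.2]), array([254.6,  -2.8])]
0.2 0.02 [array([205.8, 207.2]), array([220.8, 225.1]), array([256.3,  17.5])]
0.2 0.04 [array([211.7, 206.6]), array([226. , 223.1]), array([257.9,  37.1])]
[array([210.8, 229.4]), array([221.2, 235.2]), array([291. ,  49.5])]
```

The door fit is good to about 3 mm:
- **Pocket:** (0.469, 0.139, 0.03).
- **Catch rod:** a white rod on the door's inner face, at about 0.20 m along and z≈0.19.
- **Can:** (0.426, -0.162).

I'll grip with the fingers along the door and the tool tilted 40° away from it, which clears the door top and the rod. First I yaw and tilt.

carry_out([
  {"tx": -0.2,"ty": 0,"tz": 0,"wx": 0,"wy": 0,"wz": -0.029},
  {"tx": -0.3,"ty": 0,"tz": 0,"wx": 0,"wy": 0.037,"wz": 0},
  {"tx": -0.3,"ty": 0,"tz": 0,"wx": 0,"wy": 0.037,"wz": 0},
  {"tx": -0.3,"ty": 0,"tz": 0,"wx": 0,"wy": 0.037,"wz": 0},
  {"tx": -0.3,"ty": 0,"tz": 0,"wx": 0,"wy": 0.037,"wz": 0},
  {"tx": -0.3,"ty": 0,"tz": 0,"wx": 0,"wy": 0.037,"wz": 0},
  {"tx": -0.3,"ty": 0,"tz": 0,"wx": 0,"wy": 0.037,"wz": 0},
  {"tx": 0,"ty": 0,"tz": 0,"wx": 0,"wy": 0,"wz": 0},
])

```text
time: 3.58
eef_pos: [0.4209, -0.1669, 0.3684]
eef_rot: [-3.098, -0.675, 1.626]
contact_force: [-0.7, 1.1, -2.9]
grip_width: 0.0734
finger_force: 0.0
```

```bash
cat > go.py <<'E'
import sys
from h import *
def go(target,what=""):
    o=manip.get_obs();M=R.from_euler("xyz",o["eef_rot"]).as_matrix()
    print(what,"need (tool units)",M.T@(np.array(target)-o["eef_pos"])/.08,"axes x,z",M[:,0],M[:,2])
if __name__=="__main__":
    o=manip.get_obs();M=R.from_euler("xyz",o["eef_rot"]).as_matrix()
    t=np.array(eval(sys.argv[1]),float)        # grasp point targets, world
    print(o["eef_pos"],"grasp at",o["eef_pos"]-.019*M[:,2],"q",o["joint_positions"])
    for x in np.atleast_2d(t): go(x+.019*M[:,2])
E
python3 go.py "[[.426,-.162,.125],[.433,-.239,.217]]"
python3 - <<'E'
from fit import *
print("big", onz(C["s"],381,226,0),"jar",onz(C["s"],354,236,0))
E
```

```text
[ 0.4209 -0.1669  0.3684] grasp at [ 0.4224 -0.1787  0.3832] q [-0.0079  0.4407  0.9234  1.6531 -0.6565  1.8479  1.0737]
 need (tool units) [-1.8564  0.1729  2.6433] axes x,z [-0.0432  0.7795  0.6249] [-0.0785  0.6209 -0.78  ]
 need (tool units) [-1.8918  0.1409  1.1419] axes x,z [-0.0432  0.7795  0.6249] [-0.0785  0.6209 -0.78  ]
big [ 0.4654 -0.5327  0.    ] jar [ 0.4197 -0.4085  0.    ]
```

carry_out([
  {"tx": -0.31,"ty": 0.025,"tz": 0.19,"wx": 0,"wy": 0,"wz": 0},
  {"tx": -0.31,"ty": 0.025,"tz": 0.19,"wx": 0,"wy": 0,"wz": 0},
  {"tx": -0.31,"ty": 0.025,"tz": 0.19,"wx": 0,"wy": 0,"wz": 0},
  {"tx": -0.31,"ty": 0.025,"tz": 0.19,"wx": 0,"wy": 0,"wz": 0},
  {"tx": -0.31,"ty": 0.025,"tz": 0.19,"wx": 0,"wy": 0,"wz": 0},
  {"tx": -0.31,"ty": 0.025,"tz": 0.19,"wx": 0,"wy": 0,"wz": 0},
  {"tx": 0,"ty": 0,"tz": 0,"wx": 0,"wy": 0,"wz": 0},
])

```text
time: 4.17
eef_pos: [0.4391, -0.2166, 0.2131]
eef_rot: [-3.125, -0.674, 1.66]
contact_force: [-0.2, 1.4, 0.6]
grip_width: 0.0736
finger_force: 0.0
```

```bash
python3 go.py "[[.426,-.162,.125]]"; python3 - <<'E'
from h import *
o=manip.get_obs();cv2.imwrite("pics/w2.png",manip.read_camera("wrist")[:,:,::-1])
c=cam("wrist",o);print(proj(c,[[.426,-.162,.166],[.426,-.162,0]]));M=R.from_euler("xyz",o["eef_rot"]).as_matrix();print(M[:,1])
E
```

```text
[ 0.4391 -0.2166  0.2131] grasp at [ 0.4405 -0.2284  0.2279] q [ 0.1491  0.6961  0.83    1.6825 -0.7584  1.6822  1.3105]
 need (tool units) [-0.1442 -0.0806  1.5329] axes x,z [-0.0696  0.7784  0.6239] [-0.0724  0.6198 -0.7814]
[[246.5876 186.3435]
 [252.243  242.3572]]
[ 0.9949  0.0996 -0.0132]
```

View pics/w2.png

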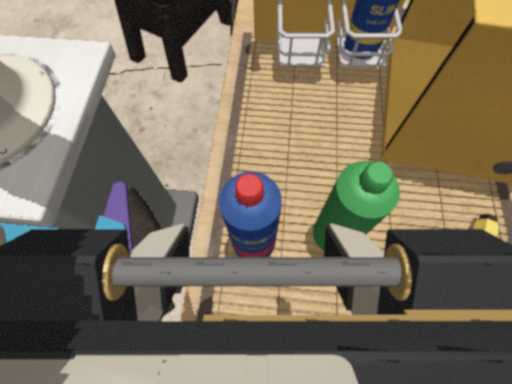

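The can's cap is at (250,187), predicted (246.6,186), so the can is about 3 mm further in x. Advancing and gripping.

carry_out([
  {"tx": -0.07,"ty": -0.025,"tz": 0.1,"wx": 0,"wy": 0,"wz": 0},
  {"tx": -0.07,"ty": -0.025,"tz": 0.13,"wx": 0,"wy": 0,"wz": 0},
  {"tx": 0,"ty": 0,"tz": 0.25,"wx": 0,"wy": 0,"wz": 0},
  {"tx": 0,"ty": 0,"tz": 0.25,"wx": 0,"wy": 0,"wz": 0},
  {"tx": 0,"ty": 0,"tz": 0.25,"wx": 0,"wy": 0,"wz": 0},
  {"tx": 0,"ty": 0,"tz": 0.25,"wx": 0,"wy": 0,"wz": 0},
  {"tx": 0,"ty": 0,"tz": 0.2,"wx": 0,"wy": 0,"wz": 0},
  {"tx": 0,"ty": 0,"tz": 0.1,"wx": 0,"wy": 0,"wz": 0},
  {"tx": 0,"ty": 0,"tz": 0,"wx": 0,"wy": 0,"wz": 0},
  {"tx": 0,"ty": 0,"tz": 0,"wx": 0,"wy": 0,"wz": 0},
])

```text
time: 5.05
eef_pos: [0.4292, -0.1523, 0.1163]
eef_rot: [-3.135, -0.669, 1.666]
contact_force: [0.3, -1.2, 1.4]
grip_width: 0.0739
finger_force: 0.0
```

```bash
python3 go.py "[[.4285,-.162,.125]]"; python3 - <<'E'
from h import *
o=manip.get_obs();print(o["contact_force"])
w=manip.read_camera("wrist")[:,:,::-1];cv2.imwrite("pics/w3.png",w)
hsv=cv2.cvtColor(np.ascontiguousarray(w[:280,150:360]),cv2.COLOR_BGR2HSV)
m=cv2.inRange(hsv,(0,150,90),(8,255,255))|cv2.inRange(hsv,(172,150,90),(180,255,255))
n,l,st,ce=cv2.connectedComponentsWithStats(m);print([(st[i].tolist(),ce[i]+[150,0]) for i in range(1,n) if st[i][4]>60])
c=cam("wrist",o);print(proj(c,[[.4285,-.162,.166],[.4285,-.162,.155]]))
E
```

```text
[ 0.4292 -0.1523  0.1163] grasp at [ 0.4304 -0.164   0.1312] q [ 0.0822  0.7525  0.7729  1.8627 -0.8549  1.4806  1.3873]
 need (tool units) [-0.0267 -0.0212  0.0781] axes x,z [-0.0744  0.7811  0.6199] [-0.0654  0.6165 -0.7847]
[ 0.339  -1.2131  1.4055]
[([72, 210, 54, 47, 2163], array([248.6241, 234.6907]))]
[[250.4951 236.0735]
 [251.0924 243.0981]]
```

carry_out([
  {"tx": -0.01,"ty": -0.03,"tz": 0.06,"wx": 0,"wy": 0,"wz": 0},
  {"tx": 0,"ty": 0,"tz": 0,"wx": 0,"wy": 0,"wz": 0},
])

```text
time: 5.27
eef_pos: [0.426, -0.1508, 0.1115]
eef_rot: [-3.134, -0.668, 1.664]
contact_force: [-0.4, 0.0, 0.8]
grip_width: 0.0734
finger_force: 0.0
```

carry_out([
  {"tx": 0,"ty": 0,"tz": 0,"wx": 0,"wy": 0,"wz": 0},
  {"tx": 0,"ty": 0,"tz": 0,"wx": 0,"wy": 0,"wz": 0},
  {"tx": 0,"ty": 0,"tz": 0,"wx": 0,"wy": 0,"wz": 0},
  {"tx": 0,"ty": 0,"tz": 0,"wx": 0,"wy": 0,"wz": 0},
  {"tx": 0,"ty": 0,"tz": 0,"wx": 0,"wy": 0,"wz": 0},
  {"tx": 0,"ty": 0,"tz": 0,"wx": 0,"wy": 0,"wz": 0},
], fingers=0.45, grip_force=25)

```text
time: 5.77
eef_pos: [0.4263, -0.1504, 0.1114]
eef_rot: [-3.134, -0.669, 1.664]
contact_force: [-0.0, 0.1, 0.5]
grip_width: 0.0522
finger_force: 25.0
```

```bash
python3 go.py "[[.4285,-.162,.125]]"; python3 - <<'E'
from h import *
o=manip.get_obs();print(o["contact_force"],o["grip_width"],o["finger_force"])
E
```

```text
[ 0.4263 -0.1504  0.1114] grasp at [ 0.4275 -0.1622  0.1264] q [ 0.0826  0.7563  0.7703  1.8724 -0.8587  1.4715  1.3947]
 need (tool units) [-0.0098  0.0125  0.0136] axes x,z [-0.0733  0.7811  0.6201] [-0.0655  0.6167 -0.7845]
[-0.0484  0.1258  0.5018] 0.05221766385284668 24.99990143609466
```

Gripped at 0.126 m above the base. Next I lift and carry the can to 10 cm short of the holder.

carry_out([
  {"tx": 0.05,"ty": 0,"tz": -0.065,"wx": 0,"wy": 0,"wz": 0},
  {"tx": 0.16,"ty": 0,"tz": -0.205,"wx": 0,"wy": 0,"wz": 0},
  {"tx": 0.16,"ty": 0,"tz": -0.205,"wx": 0,"wy": 0,"wz": 0},
  {"tx": 0.16,"ty": 0,"tz": -0.205,"wx": 0,"wy": 0,"wz": 0},
  {"tx": 0.16,"ty": 0,"tz": -0.205,"wx": 0,"wy": 0,"wz": 0},
  {"tx": 0.16,"ty": 0,"tz": -0.205,"wx": 0,"wy": 0,"wz": 0},
  {"tx": 0.05,"ty": 0,"tz": -0.065,"wx": 0,"wy": 0,"wz": 0},
])

```text
time: 6.35
eef_pos: [0.4276, -0.152, 0.2309]
eef_rot: [-3.137, -0.667, 1.666]
contact_force: [0.6, -0.4, -3.1]
grip_width: 0.0523
finger_force: 25.0
```

carry_out([
  {"tx": 0.1,"ty": 0.04,"tz": 0.08,"wx": 0,"wy": 0,"wz": 0},
  {"tx": 0.19,"ty": 0.08,"tz": 0.15,"wx": 0,"wy": 0,"wz": 0},
  {"tx": 0.19,"ty": 0.08,"tz": 0.15,"wx": 0,"wy": 0,"wz": 0},
  {"tx": 0.19,"ty": 0.08,"tz": 0.15,"wx": 0,"wy": 0,"wz": 0},
  {"tx": 0.19,"ty": 0.08,"tz": 0.15,"wx": 0,"wy": 0,"wz": 0},
  {"tx": 0.19,"ty": 0.08,"tz": 0.15,"wx": 0,"wy": 0,"wz": 0},
  {"tx": 0.19,"ty": 0.08,"tz": 0.15,"wx": 0,"wy": 0,"wz": 0},
  {"tx": 0.19,"ty": 0.08,"tz": 0.15,"wx": 0,"wy": 0,"wz": 0},
  {"tx": 0.19,"ty": 0.08,"tz": 0.15,"wx": 0,"wy": 0,"wz": 0},
  {"tx": 0.19,"ty": 0.08,"tz": 0.15,"wx": 0,"wy": 0,"wz": 0},
  {"tx": 0.1,"ty": 0.04,"tz": 0.08,"wx": 0,"wy": 0,"wz": 0},
  {"tx": 0,"ty": 0,"tz": 0,"wx": 0,"wy": 0,"wz": 0},
])

```text
time: 7.35
eef_pos: [0.4704, 0.0528, 0.227]
eef_rot: [-3.131, -0.671, 1.668]
contact_force: [-0.4, 0.6, -3.8]
grip_width: 0.0526
finger_force: 25.0
```

```bash
python3 go.py "[[.472,.139,.25]]"; python3 - <<'E'
from h import *
import pickle
o=manip.get_obs();print(o["contact_force"],o["grip_width"])
w=manip.read_camera("wrist")[:,:,::-1];pickle.dump(o,open("o4.pkl","wb"));cv2.imwrite("pics/w4.png",w)
E
```

```text
[0.4704 0.0528 0.227 ] grasp at [0.4718 0.041  0.2419] q [-0.3573  0.4459  0.8003  1.9671 -0.8766  1.418   0.9543]
 need (tool units) [1.0176 0.1283 0.6771] axes x,z [-0.0757  0.7796  0.6217] [-0.0708  0.6177 -0.7832]
[-0.3739  0.6075 -3.8174] 0.052626373981496166
```

View pics/w4.png

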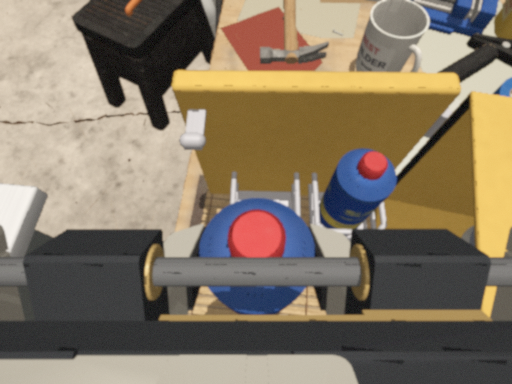

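The view shows the held can upright, with the holder straight ahead. Door-top inner corners are at about (180,93) and (457,91), the fixed cap at (372,165) and the catch rod's end at (191,140). I'll refit with these.

```bash
cat > fit2.py <<'E'
from fit import *
o4=pickle.load(open("o4.pkl","rb"));C["v"]=cam("wrist",o4)
D2=D+[("v",180.5,92.5,.218,0,.213),("v",457,91,0,0,.213),("v",175,73,.218,-.02,.213),("v",456,73,0,-.02,.213),("v",372,165,.055,.032,None),("v",235,180,.1785,.002,.081),("v",297,180,.1115,.002,.081)]
W={"s":.6,"t":.6,"w":1.5,"v":1.5}
f2=lambda p:np.concatenate([(proj(C[c],pt(p,a,n,z))[0]-[u,v])*W[c] for c,u,v,a,n,z in D2])
p2=least_squares(f2,p,loss="soft_l1").x
print(p2,f2(p2).reshape(-1,2).round(1)[12:].tolist())
print("pocket",pt(p2,.145,.032,.03),"old",pt(p,.145,.032,.03))
d=np.array([np.cos(p2[2]),np.sin(p2[2])]);m=np.array([-d[1],d[0]])
P=tri((C["v"],191,140),(C["w"],256.4,26));v=P[:2]-p2[:2];print("ball",P,v@d,v@m)
E
python3 fit2.py
```

```text
[ 0.611   0.1837 -3.0388  0.1596] [[-0.5, 0.3], [-0.1, -0.3], [0.1, 1.0], [1.2, 2.3], [-1.2, 2.8], [-19.5, 0.1], [15.7, -0.1], [-6.9, -2.1], [6.7, -4.8], [2.0, 0.4], [-0.7, -6.8], [-3.3, -7.1]]
pocket [0.4701 0.1369 0.03  ] old [0.4691 0.1385 0.03  ]
ball [0.4129 0.1357 0.193 ] 0.20199185733268077 0.0274213073525736
```

```bash
python3 - <<'E'
from fit2 import *
M=R.from_euler("xyz",o4["eef_rot"]).as_matrix();g=o4["eef_pos"]-.019*M[:,2]
w=cv2.imread("pics/w4.png");hsv=cv2.cvtColor(w,cv2.COLOR_BGR2HSV)
k=(cv2.inRange(hsv,(0,150,90),(8,255,255))|cv2.inRange(hsv,(172,150,90),(180,255,255)))[190:260,215:300]
ys,xs=np.nonzero(k);print("cap seen",xs.min()+215,xs.max()+215,ys.min()+190,ys.max()+190)
b=cv2.inRange(hsv,(105,120,50),(125,255,255))[190:330,190:320];ys,xs=np.nonzero(b);print("body",xs.min()+190,xs.max()+190,ys.min()+190,ys.max()+190)
for dy in(-.004,0,.004):
  th=np.linspace(0,6.28,60);
  for r,z in((.0265,.145),(.012,.166)):
    q=proj(C["v"],g+np.c_[r*np.cos(th),dy+r*np.sin(th),0*th+z-.1264]);print(dy,r,q.min(0),q.max(0))
E
python3 go.py "[[.472,.137,.243],[.472,.137,.1575]]"
```

```text
[ 0.611   0.1837 -3.0388  0.1596] [[-0.5, 0.3], [-0.1, -0.3], [0.1, 1.0], [1.2, 2.3], [-1.2, 2.8], [-19.5, 0.1], [15.7, -0.1], [-6.9, -2.1], [6.7, -4.8], [2.0, 0.4], [-0.7, -6.8], [-3.3, -7.1]]
pocket [0.4701 0.1369 0.03  ] old [0.4691 0.1385 0.03  ]
ball [0.4129 0.1357 0.193 ] 0.20199185733268077 0.0274213073525736
cap seen 228 284 210 256
body 198 315 199 313
-0.004 0.0265 [191.7786 202.2855] [316.7699 328.0241]
-0.004 0.012 [220.3288 217.4924] [286.3363 282.8095]
0 0.0265 [193.4876 194.2929] [317.0322 317.1218]
0 0.012 [221.9344 207.6452] [287.0502 271.208 ]
0.004 0.0265 [195.1574 186.47  ] [317.2885 306.4891]
0.004 0.012 [223.4973 198.0497] [287.7451 259.9282]
[0.4705 0.0506 0.2271] grasp at [0.4718 0.0389 0.242 ] q [-0.3555  0.4459  0.8024  1.9666 -0.8753  1.4183  0.9551]
 need (tool units) [0.9653 0.1262 0.746 ] axes x,z [-0.0744  0.7807  0.6204] [-0.0692  0.6166 -0.7842]
 need (tool units) [0.3022 0.1349 1.5841] axes x,z [-0.0744  0.7807  0.6204] [-0.0692  0.6166 -0.7842]
```

carry_out([
  {"tx": 0.1,"ty": 0.02,"tz": 0.08,"wx": 0,"wy": 0,"wz": 0},
  {"tx": 0.16,"ty": 0.02,"tz": 0.12,"wx": 0,"wy": 0,"wz": 0},
  {"tx": 0.16,"ty": 0.02,"tz": 0.12,"wx": 0,"wy": 0,"wz": 0},
  {"tx": 0.16,"ty": 0.02,"tz": 0.12,"wx": 0,"wy": 0,"wz": 0},
  {"tx": 0.16,"ty": 0.02,"tz": 0.12,"wx": 0,"wy": 0,"wz": 0},
  {"tx": 0.16,"ty": 0.02,"tz": 0.12,"wx": 0,"wy": 0,"wz": 0},
  {"tx": 0.07,"ty": 0.01,"tz": 0.07,"wx": 0,"wy": 0,"wz": 0},
  {"tx": 0,"ty": 0,"tz": 0,"wx": 0,"wy": 0,"wz": 0},
  {"tx": 0,"ty": 0,"tz": 0,"wx": 0,"wy": 0,"wz": 0},
])

```text
time: 8.15
eef_pos: [0.4721, 0.147, 0.2288]
eef_rot: [-3.133, -0.668, 1.664]
contact_force: [0.9, -0.6, -4.3]
grip_width: 0.0525
finger_force: 25.0
```

```bash
python3 go.py "[[.472,.137,.242],[.472,.137,.1575]]"; python3 - <<'E'
from h import *
s=manip.read_camera("scene")[:,:,::-1];t=manip.read_camera("top")[:,:,::-1];w=manip.read_camera("wrist")[:,:,::-1]
q=lambda i,y,x:cv2.resize(i[y:y+100,x:x+75],(300,400),interpolation=cv2.INTER_CUBIC)
cv2.imwrite("pics/m5.png",np.hstack([q(s,160,180),q(t,165,185),cv2.resize(w[:,150:],(0,0),fx=.55,fy=1.0417)[:400]]))
E
```

```text
[0.4721 0.147  0.2288] grasp at [0.4734 0.1353 0.2437] q [-0.5282  0.3841  0.7631  2.0188 -0.9332  1.3007  0.8089]
 need (tool units) [ 0.0049 -0.0147  0.0309] axes x,z [-0.0728  0.7816  0.6196] [-0.0657  0.6161 -0.7849]
 need (tool units) [-0.6496 -0.0079  0.86  ] axes x,z [-0.0728  0.7816  0.6196] [-0.0657  0.6161 -0.7849]
```

View pics/m5.png

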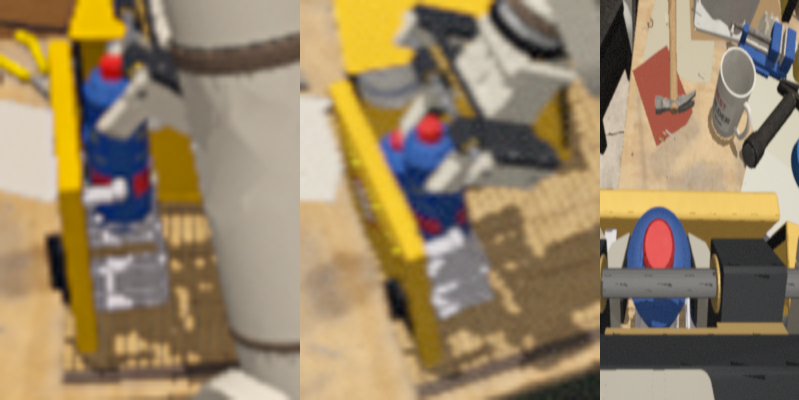

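The can hangs above the empty holder with the wires on either side. I'll lower it partway and check the force.

carry_out([
  {"tx": -0.06,"ty": -0.008,"tz": 0.1,"wx": 0,"wy": 0,"wz": 0},
  {"tx": -0.06,"ty": 0,"tz": 0.08,"wx": 0,"wy": 0,"wz": 0},
  {"tx": -0.06,"ty": 0,"tz": 0.08,"wx": 0,"wy": 0,"wz": 0},
  {"tx": -0.06,"ty": 0,"tz": 0.08,"wx": 0,"wy": 0,"wz": 0},
  {"tx": -0.06,"ty": 0,"tz": 0.08,"wx": 0,"wy": 0,"wz": 0},
  {"tx": -0.06,"ty": 0,"tz": 0.08,"wx": 0,"wy": 0,"wz": 0},
  {"tx": 0,"ty": 0,"tz": 0,"wx": 0,"wy": 0,"wz": 0},
])

```text
time: 8.88
eef_pos: [0.4701, 0.1498, 0.1778]
eef_rot: [-3.13, -0.668, 1.662]
contact_force: [-1.1, 0.5, -3.9]
grip_width: 0.0521
finger_force: 25.0
```

```bash
python3 go.py "[[.472,.137,.1575]]"; python3 - <<'E'
from h import *
o=manip.get_obs();print(o["contact_force"],o["wrist_torque"])
E
```

```text
[0.4701 0.1498 0.1778] grasp at [0.4714 0.1381 0.1927] q [-0.4935  0.4719  0.7251  2.0555 -1.0085  1.2531  0.9122]
 need (tool units) [-0.2837  0.0103  0.3367] axes x,z [-0.0715  0.7816  0.6197] [-0.0681  0.616  -0.7848]
[-1.0827  0.4704 -3.9268] [-1.3017 -0.0896  0.0545]
```

carry_out([
  {"tx": -0.055,"ty": 0,"tz": 0.065,"wx": 0,"wy": 0,"wz": 0},
  {"tx": -0.055,"ty": 0,"tz": 0.065,"wx": 0,"wy": 0,"wz": 0},
  {"tx": -0.055,"ty": 0,"tz": 0.065,"wx": 0,"wy": 0,"wz": 0},
  {"tx": -0.055,"ty": 0,"tz": 0.065,"wx": 0,"wy": 0,"wz": 0},
  {"tx": -0.03,"ty": 0,"tz": 0.035,"wx": 0,"wy": 0,"wz": 0},
  {"tx": -0.02,"ty": 0,"tz": 0.025,"wx": 0,"wy": 0,"wz": 0},
  {"tx": 0,"ty": 0,"tz": 0,"wx": 0,"wy": 0,"wz": 0},
])

```text
time: 9.47
eef_pos: [0.4708, 0.1487, 0.1458]
eef_rot: [-3.133, -0.669, 1.663]
contact_force: [0.9, 0.6, -4.1]
grip_width: 0.0525
finger_force: 25.0
```

```bash
python3 go.py "[[.472,.137,.1565]]"; python3 - <<'E'
from h import *
o=manip.get_obs();print(o["contact_force"],o["wrist_torque"])
E
```

```text
[0.4708 0.1487 0.1458] grasp at [0.472  0.137  0.1607] q [-0.4652  0.5325  0.6982  2.0696 -1.0595  1.2276  0.9831]
 need (tool units) [-0.0319  0.0002  0.0413] axes x,z [-0.0725  0.7812  0.6201] [-0.0664  0.6166 -0.7845]
[ 0.86    0.5612 -4.1115] [-1.3156 -0.082  -0.047 ]
```

carry_out([
  {"tx": -0.015,"ty": 0,"tz": 0.02,"wx": 0,"wy": 0,"wz": 0},
  {"tx": -0.015,"ty": 0,"tz": 0.02,"wx": 0,"wy": 0,"wz": 0},
  {"tx": 0,"ty": 0,"tz": 0,"wx": 0,"wy": 0,"wz": 0},
  {"tx": 0,"ty": 0,"tz": 0,"wx": 0,"wy": 0,"wz": 0},
])

```text
time: 9.8
eef_pos: [0.4711, 0.1489, 0.1425]
eef_rot: [-3.134, -0.669, 1.664]
contact_force: [0.0, 0.4, -2.9]
grip_width: 0.052
finger_force: 25.0
```

carry_out([
  {"tx": -0.012,"ty": 0,"tz": 0.014,"wx": 0,"wy": 0,"wz": 0},
  {"tx": 0,"ty": 0,"tz": 0,"wx": 0,"wy": 0,"wz": 0},
  {"tx": 0,"ty": 0,"tz": 0,"wx": 0,"wy": 0,"wz": 0},
])

```text
time: 10.05
eef_pos: [0.4713, 0.1489, 0.1414]
eef_rot: [-3.135, -0.67, 1.665]
contact_force: [-0.1, -0.4, 0.1]
grip_width: 0.0521
finger_force: 25.0
```

The weight now rests on the holder floor. I open slightly and retreat along the tool axis.

carry_out([
  {"tx": 0,"ty": 0,"tz": 0,"wx": 0,"wy": 0,"wz": 0},
  {"tx": 0,"ty": 0,"tz": 0,"wx": 0,"wy": 0,"wz": 0},
  {"tx": 0,"ty": 0,"tz": 0,"wx": 0,"wy": 0,"wz": 0},
  {"tx": 0,"ty": 0,"tz": 0,"wx": 0,"wy": 0,"wz": 0},
], fingers=0.66)

```text
time: 10.38
eef_pos: [0.4712, 0.1488, 0.1411]
eef_rot: [-3.134, -0.669, 1.665]
contact_force: [-0.3, -0.2, -0.2]
grip_width: 0.0605
finger_force: 0.0
```

carry_out([
  {"tx": 0,"ty": 0,"tz": -0.05,"wx": 0,"wy": 0,"wz": 0},
  {"tx": 0,"ty": 0,"tz": -0.15,"wx": 0,"wy": 0,"wz": 0},
  {"tx": 0,"ty": 0,"tz": -0.2,"wx": 0,"wy": 0,"wz": 0},
  {"tx": 0,"ty": 0,"tz": -0.3,"wx": 0,"wy": 0,"wz": 0},
  {"tx": 0,"ty": 0,"tz": -0.3,"wx": 0,"wy": 0,"wz": 0},
  {"tx": 0,"ty": 0,"tz": -0.3,"wx": 0,"wy": 0,"wz": 0},
  {"tx": 0,"ty": 0,"tz": -0.3,"wx": 0,"wy": 0,"wz": 0},
  {"tx": 0,"ty": 0,"tz": 0,"wx": 0,"wy": 0,"wz": 0},
])

```text
time: 11.05
eef_pos: [0.482, 0.0651, 0.2453]
eef_rot: [3.141, -0.666, 1.664]
contact_force: [0.8, -0.8, -0.1]
grip_width: 0.0602
finger_force: 0.0
```

```bash
python3 - <<'E'
from fit2 import *
o=manip.get_obs();w=manip.read_camera("wrist")[:,:,::-1];cv2.imwrite("pics/w6.png",w);c=cam("wrist",o)
pickle.dump(o,open("o6.pkl","wb"))
hsv=cv2.cvtColor(np.ascontiguousarray(w[:255]),cv2.COLOR_BGR2HSV)
m=cv2.inRange(hsv,(0,150,90),(8,255,255))|cv2.inRange(hsv,(172,150,90),(180,255,255))
n,l,st,ce=cv2.connectedComponentsWithStats(m);print([(st[i].tolist(),ce[i]) for i in range(1,n) if st[i][4]>60])
for i in range(1,n):
    if st[i][4]>60: print(onz(c,*ce[i],.19),onz(c,*ce[i],.16))
print("expected caps",pt(p2,.143,.032,.192),pt(p2,.055,.032,.16),o["joint_positions"],o["contact_force"])
print("edge",pt(p2,.218,-.02,.18),"hinge",p2[:3])
E
```

```text
[ 0.611   0.1837 -3.0388  0.1596] [[-0.5, 0.3], [-0.1, -0.3], [0.1, 1.0], [1.2, 2.3], [-1.2, 2.8], [-19.5, 0.1], [15.8, -0.1], [-6.9, -2.1], [6.7, -4.8], [2.0, 0.4], [-0.7, -6.8], [-3.3, -7.1]]
pocket [0.47   0.1369 0.03  ] old [0.4691 0.1385 0.03  ]
ball [0.4129 0.1357 0.193 ] 0.20199070119115703 0.027422457453897178
[([215, 22, 57, 47, 894], array([246.4519,  44.4083])), ([248, 75, 31, 16, 143], array([261.9231,  82.007 ])), ([274, 76, 22, 15, 94], array([284.3298,  81.9681])), ([240, 156, 26, 30, 649], array([252.4746, 170.4376])), ([338, 173, 26, 25, 509], array([350.6149, 185.002 ])), ([236, 229, 37, 11, 119], array([253.9496, 236.1765]))]
[0.4536 0.272  0.19  ] [0.4492 0.3054 0.16  ]
[0.4724 0.2273 0.19  ] [0.4705 0.2547 0.16  ]
[0.4926 0.2292 0.19  ] [0.4934 0.2569 0.16  ]
[0.4726 0.1372 0.19  ] [0.4707 0.1524 0.16  ]
[0.5499 0.1316 0.19  ] [0.5585 0.1461 0.16  ]
[0.4788 0.0839 0.19  ] [0.4779 0.092  0.16  ]
expected caps [0.472  0.1372 0.192 ] [0.5596 0.1462 0.16  ] [-0.3934  0.4174  0.8074  1.9471 -0.8763  1.4174  0.8955] [ 0.8311 -0.8466 -0.0902]
edge [0.3921 0.1812 0.18  ] hinge [ 0.611   0.1837 -3.0388]
```

The oil can stands in the pocket: its cap is at (0.4726,0.1372), expected (0.472,0.137). Now I straighten the tool and rise, and work out the shut angle from the roof edge.

carry_out([
  {"tx": 0,"ty": 0,"tz": -0.28,"wx": 0,"wy": -0.0355,"wz": 0},
  {"tx": 0,"ty": 0,"tz": -0.28,"wx": 0,"wy": -0.0355,"wz": 0},
  {"tx": 0,"ty": 0,"tz": -0.28,"wx": 0,"wy": -0.0355,"wz": 0},
  {"tx": 0,"ty": 0,"tz": -0.28,"wx": 0,"wy": -0.0355,"wz": 0},
  {"tx": 0,"ty": 0,"tz": -0.28,"wx": 0,"wy": -0.0355,"wz": 0},
  {"tx": 0,"ty": 0,"tz": -0.28,"wx": 0,"wy": -0.0355,"wz": 0},
  {"tx": 0,"ty": 0,"tz": -0.1,"wx": 0,"wy": 0,"wz": 0.029},
  {"tx": 0,"ty": 0,"tz": 0,"wx": 0,"wy": 0,"wz": 0},
], fingers=0)

```text
time: 11.77
eef_pos: [0.4858, 0.0231, 0.373]
eef_rot: [-3.138, -0.001, 1.582]
contact_force: [0.0, -0.4, 0.1]
grip_width: 0.0117
finger_force: 0.0
```

```bash
python3 - <<'E'
from fit2 import *
a=onz(C["s"],197.9,169.1,.215);b=onz(C["s"],257,168.5,.215);b2=onz(C["t"],251.7,174.7,.215)
print(a,b,b2,"shut dir",np.arctan2(*(b-a)[1::-1]))
# roof right edge in wrist w1 (z=.215): two points
e=onz(C["w"],440,30,.215);f=onz(C["w"],408,175,.215);print(e,f,np.arctan2(*(f-e)[1::-1]))
o=manip.get_obs();print(o["eef_pos"],o["eef_rot"],o["joint_positions"])
M=R.from_euler("xyz",o["eef_rot"]).as_matrix()
S=pt(p2,.2,-.06,.42);print(S,M.T@(S-o["eef_pos"])/.08)
E
```

```text
[ 0.6109  0.184  -3.039   0.1595] [[-0.5, 0.3], [-0.1, -0.3], [-0.0, 1.0], [1.2, 2.2], [-1.2, 2.8], [-19.2, 0.2], [15.3, -0.1], [-6.5, -2.0], [6.2, -4.7], [1.7, 0.3], [-0.5, -6.9], [-3.3, -7.2]]
pocket [0.4699 0.1373 0.03  ] old [0.469  0.1387 0.03  ]
ball [0.4127 0.136  0.1931] 0.2020620701907228 0.02748519281650767
[0.6064 0.1757 0.215 ] [ 0.5933 -0.0467  0.215 ] [ 0.5777 -0.0309  0.215 ] shut dir -1.629661986417629
[0.6057 0.1271 0.215 ] [ 0.5914 -0.028   0.215 ] -1.6625146856359703
[0.4858 0.0231 0.373 ] [-3.1382 -0.0009  1.5815] [-0.9803  0.0639  0.9328  1.78   -0.054   1.3271 -0.0245]
[0.4058 0.2232 0.42  ] [ 2.5125 -0.9746 -0.5824]
```

Shut direction is about -1.65 rad, so the door is open by about 1.39 rad. Next I move over to the outer side of the door.

carry_out([
  {"tx": 0.31,"ty": -0.12,"tz": -0.07,"wx": 0,"wy": 0,"wz": 0},
  {"tx": 0.31,"ty": -0.12,"tz": -0.07,"wx": 0,"wy": 0,"wz": 0},
  {"tx": 0.31,"ty": -0.12,"tz": -0.07,"wx": 0,"wy": 0,"wz": 0},
  {"tx": 0.31,"ty": -0.12,"tz": -0.07,"wx": 0,"wy": 0,"wz": 0},
  {"tx": 0.31,"ty": -0.12,"tz": -0.07,"wx": 0,"wy": 0,"wz": 0},
  {"tx": 0.31,"ty": -0.12,"tz": -0.07,"wx": 0,"wy": 0,"wz": 0},
  {"tx": 0.31,"ty": -0.12,"tz": -0.07,"wx": 0,"wy": 0,"wz": 0},
  {"tx": 0.31,"ty": -0.12,"tz": -0.07,"wx": 0,"wy": 0,"wz": 0},
  {"tx": 0,"ty": 0,"tz": 0,"wx": 0,"wy": 0,"wz": 0},
])

```text
time: 12.52
eef_pos: [0.4044, 0.2226, 0.4154]
eef_rot: [-3.133, -0.0, 1.587]
contact_force: [0.2, 1.3, -0.5]
grip_width: 0.0002
finger_force: 0.0
```

```bash
python3 - <<'E'
from fit2 import *
o=manip.get_obs();M=R.from_euler("xyz",o["eef_rot"]).as_matrix()
S=pt(p2,.2,-.06,.167);print(o["eef_pos"],o["eef_rot"],o["joint_positions"],S,M.T@(S-o["eef_pos"])/.08)
E
```

```text
[ 0.6109  0.184  -3.039   0.1595] [[-0.5, 0.3], [-0.1, -0.3], [-0.0, 1.0], [1.2, 2.2], [-1.2, 2.8], [-19.2, 0.2], [15.3, -0.1], [-6.5, -2.0], [6.2, -4.7], [1.7, 0.3], [-0.5, -6.9], [-3.3, -7.2]]
pocket [0.4699 0.1373 0.03  ] old [0.469  0.1387 0.03  ]
ball [0.4127 0.136  0.1931] 0.20206264782508473 0.02748448315773791
[0.4044 0.2226 0.4154] [-3.1326 -0.      1.5872] [-1.241  -0.0273  0.6744  1.7473  0.0124  1.4233 -0.5523] [0.4058 0.2232 0.167 ] [0.0067 0.0458 3.1041]
```

carry_out([
  {"tx": 0,"ty": 0.005,"tz": 0.2,"wx": 0,"wy": 0,"wz": 0},
  {"tx": 0,"ty": 0.005,"tz": 0.42,"wx": 0,"wy": 0,"wz": 0},
  {"tx": 0,"ty": 0.005,"tz": 0.42,"wx": 0,"wy": 0,"wz": 0},
  {"tx": 0,"ty": 0.005,"tz": 0.42,"wx": 0,"wy": 0,"wz": 0},
  {"tx": 0,"ty": 0.005,"tz": 0.42,"wx": 0,"wy": 0,"wz": 0},
  {"tx": 0,"ty": 0.005,"tz": 0.42,"wx": 0,"wy": 0,"wz": 0},
  {"tx": 0,"ty": 0.005,"tz": 0.42,"wx": 0,"wy": 0,"wz": 0},
  {"tx": 0,"ty": 0.005,"tz": 0.28,"wx": 0,"wy": 0,"wz": 0},
  {"tx": 0,"ty": 0,"tz": 0.1,"wx": 0,"wy": 0,"wz": 0},
  {"tx": 0,"ty": 0,"tz": 0,"wx": 0,"wy": 0,"wz": 0},
])

```text
time: 13.35
eef_pos: [0.4072, 0.2151, 0.1659]
eef_rot: [-3.131, 0.005, 1.577]
contact_force: [-1.0, -0.6, 0.3]
grip_width: 0.0003
finger_force: 0.0
```

```bash
cat > arc.py <<'E'
import sys
from h import *
H=np.array([.611,.184])
def arc(f0,f1,n,a=.2,r0=.012,r1=.019):
    o=manip.get_obs();M=R.from_euler("xyz",o["eef_rot"]).as_matrix();prev=o["eef_pos"];print(prev,o["eef_rot"],o["contact_force"],o["joint_positions"])
    for f in np.linspace(f0,f1,n):
        k=(f+3.04)/1.39;r=r0+(r1-r0)*k
        d=np.array([np.cos(f),np.sin(f)]);m=np.array([-d[1],d[0]])
        P=np.r_[H+a*d-(.02+r)*m,.167];print(round(f,3),P,(M.T@(P-prev)/.08).round(3));prev=P
if __name__=="__main__": arc(*[float(x) for x in sys.argv[1:3]],int(sys.argv[3]))
E
python3 arc.py -3.04 -1.65 15
```

```text
[0.4072 0.2151 0.1659] [-3.131   0.0051  1.5769] [-1.0323 -0.605   0.2683] [-1.1388  0.2615  0.6838  2.0893 -0.2154  0.8712 -0.3238]
-3.04 [0.4088 0.1956 0.167 ] [-0.245  0.019 -0.013]
-2.941 [0.4085 0.1759 0.167 ] [-0.245 -0.005  0.001]
-2.841 [0.4102 0.1564 0.167 ] [-0.245  0.019  0.001]
-2.742 [0.4137 0.1371 0.167 ] [-0.242  0.043  0.001]
-2.643 [0.4191 0.1182 0.167 ] [-0.236  0.066  0.001]
-2.544 [0.4263 0.0999 0.167 ] [-0.229  0.088  0.   ]
-2.444 [0.4352 0.0824 0.167 ] [-0.22  0.11 -0.  ]
-2.345 [0.4458 0.0658 0.167 ] [-0.208  0.131 -0.   ]
-2.246 [0.4579 0.0503 0.167 ] [-0.194  0.151 -0.001]
-2.146 [0.4715 0.0361 0.167 ] [-0.179  0.169 -0.001]
-2.047 [0.4864 0.0232 0.167 ] [-0.162  0.185 -0.001]
-1.948 [0.5025 0.0119 0.167 ] [-0.143  0.2   -0.001]
-1.849 [0.5196 0.0021 0.167 ] [-0.123  0.213 -0.002]
-1.749 [ 0.5376 -0.006   0.167 ] [-0.102  0.224 -0.002]
-1.65 [ 0.5563 -0.0123  0.167 ] [-0.08   0.233 -0.002]
```

carry_out([
  {"tx": -0.1,"ty": 0.01,"tz": 0,"wx": 0,"wy": 0,"wz": 0},
  {"tx": -0.1,"ty": 0.01,"tz": 0,"wx": 0,"wy": 0,"wz": 0},
  {"tx": -0.05,"ty": 0,"tz": 0,"wx": 0,"wy": 0,"wz": 0},
  {"tx": -0.05,"ty": 0,"tz": 0,"wx": 0,"wy": 0,"wz": 0},
  {"tx": -0.08,"ty": 0,"tz": 0,"wx": 0,"wy": 0,"wz": 0},
  {"tx": -0.11,"ty": 0,"tz": 0,"wx": 0,"wy": 0,"wz": 0},
  {"tx": -0.12,"ty": 0.01,"tz": 0,"wx": 0,"wy": 0,"wz": 0},
  {"tx": -0.12,"ty": 0.01,"tz": 0,"wx": 0,"wy": 0,"wz": 0},
  {"tx": -0.12,"ty": 0.02,"tz": 0,"wx": 0,"wy": 0,"wz": 0},
  {"tx": -0.12,"ty": 0.02,"tz": 0,"wx": 0,"wy": 0,"wz": 0},
  {"tx": -0.12,"ty": 0.03,"tz": 0,"wx": 0,"wy": 0,"wz": 0},
  {"tx": -0.12,"ty": 0.03,"tz": 0,"wx": 0,"wy": 0,"wz": 0},
])

```text
time: 14.35
eef_pos: [0.4209, 0.1198, 0.1684]
eef_rot: [-3.135, 0.001, 1.578]
contact_force: [-0.3, 0.8, -0.8]
grip_width: 0.0005
finger_force: 0.4
```

```bash
python3 arc.py -2.544 -1.65 10; python3 - <<'E'
from h import *
cv2.imwrite("pics/t8.png",manip.read_camera("top")[:,:,::-1]);cv2.imwrite("pics/s8.png",manip.read_camera("scene")[:,:,::-1])
E
```

```text
[0.4209 0.1198 0.1684] [-3.1353  0.0008  1.5777] [-0.3492  0.7764 -0.7802] [-1.0027  0.2121  0.7457  2.1432 -0.1912  0.8571 -0.1344]
-2.544 [0.4263 0.1    0.167 ] [-0.248  0.065  0.017]
-2.445 [0.4352 0.0825 0.167 ] [-0.22   0.11  -0.001]
-2.345 [0.4458 0.0659 0.167 ] [-0.208  0.131 -0.001]
-2.246 [0.4579 0.0504 0.167 ] [-0.195  0.15  -0.001]
-2.147 [0.4715 0.0361 0.167 ] [-0.179  0.169 -0.001]
-2.047 [0.4864 0.0233 0.167 ] [-0.162  0.185 -0.001]
-1.948 [0.5025 0.0119 0.167 ] [-0.144  0.2   -0.001]
-1.849 [0.5196 0.0021 0.167 ] [-0.124  0.213 -0.001]
-1.749 [ 0.5376 -0.006   0.167 ] [-0.103  0.224 -0.001]
-1.65 [ 0.5563 -0.0123  0.167 ] [-0.08   0.233 -0.001]
```

carry_out([
  {"tx": -0.12,"ty": 0.03,"tz": 0,"wx": 0,"wy": 0,"wz": 0},
  {"tx": -0.12,"ty": 0.03,"tz": 0.01,"wx": 0,"wy": 0,"wz": 0},
  {"tx": -0.11,"ty": 0.055,"tz": 0,"wx": 0,"wy": 0,"wz": 0},
  {"tx": -0.11,"ty": 0.055,"tz": 0,"wx": 0,"wy": 0,"wz": 0},
  {"tx": -0.105,"ty": 0.065,"tz": 0,"wx": 0,"wy": 0,"wz": 0},
  {"tx": -0.105,"ty": 0.065,"tz": 0,"wx": 0,"wy": 0,"wz": 0},
  {"tx": -0.1,"ty": 0.075,"tz": 0,"wx": 0,"wy": 0,"wz": 0},
  {"tx": -0.1,"ty": 0.075,"tz": 0,"wx": 0,"wy": 0,"wz": 0},
  {"tx": -0.09,"ty": 0.085,"tz": 0,"wx": 0,"wy": 0,"wz": 0},
  {"tx": -0.09,"ty": 0.085,"tz": 0,"wx": 0,"wy": 0,"wz": 0},
  {"tx": 0,"ty": 0,"tz": 0,"wx": 0,"wy": 0,"wz": 0},
])

```text
time: 15.37
eef_pos: [0.4721, 0.0356, 0.1675]
eef_rot: [-3.137, 0.002, 1.577]
contact_force: [-0.1, 0.1, 0.1]
grip_width: 0.0003
finger_force: 0.0
```

```bash
python3 arc.py -2.047 -1.65 5; python3 - <<'E'
from h import *
for n in("scene","top"):
    i=manip.read_camera(n)[:,:,::-1];cv2.imwrite(f"pics/{n}9.png",i)
    hsv=cv2.cvtColor(np.ascontiguousarray(i),cv2.COLOR_BGR2HSV)
    m=cv2.inRange(hsv,(0,170,100),(6,255,255))|cv2.inRange(hsv,(174,170,100),(180,255,255))
    k,l,st,ce=cv2.connectedComponentsWithStats(m)
    for j in range(1,k):
        if st[j][4]>6 and 190<ce[j][0]<290 and 150<ce[j][1]<240: print(n,st[j][4],ce[j],onz(cam(n),*ce[j],.19))
for f in(-2.2,-2.147,-2.05):
    d=np.array([np.cos(f),np.sin(f)]);m=np.array([-d[1],d[0]]);print(f,[.611,.184]+.143*d+.032*m,[.611,.184]+.055*d+.032*m)
E
```

```text
[0.4721 0.0356 0.1675] [-3.1365  0.002   1.5766] [-0.1376  0.1354  0.1127] [-0.7915  0.2977  0.7699  2.066  -0.2654  0.8815  0.1339]
-2.047 [0.4864 0.0232 0.167 ] [-0.156  0.178  0.006]
-1.948 [0.5025 0.0118 0.167 ] [-0.143  0.2   -0.001]
-1.848 [0.5196 0.0021 0.167 ] [-0.123  0.213 -0.001]
-1.749 [ 0.5376 -0.006   0.167 ] [-0.102  0.224 -0.001]
-1.65 [ 0.5563 -0.0123  0.167 ] [-0.08   0.233 -0.001]
-2.2 [0.5527 0.0496] [0.6045 0.1207]
-2.147 [0.5599 0.0467] [0.6079 0.1204]
-2.05 [0.5735 0.0424] [0.614  0.1204]
```

carry_out([
  {"tx": -0.08,"ty": 0.09,"tz": 0,"wx": 0,"wy": 0,"wz": 0},
  {"tx": -0.08,"ty": 0.09,"tz": 0,"wx": 0,"wy": 0,"wz": 0},
  {"tx": -0.07,"ty": 0.1,"tz": 0,"wx": 0,"wy": 0,"wz": 0},
  {"tx": -0.07,"ty": 0.1,"tz": 0,"wx": 0,"wy": 0,"wz": 0},
  {"tx": -0.06,"ty": 0.105,"tz": 0,"wx": 0,"wy": 0,"wz": 0},
  {"tx": -0.06,"ty": 0.105,"tz": 0,"wx": 0,"wy": 0,"wz": 0},
])

```text
time: 15.97
eef_pos: [0.5194, 0.0033, 0.1671]
eef_rot: [-3.136, 0.001, 1.578]
contact_force: [-0.4, 1.2, 0.4]
grip_width: 0.0006
finger_force: 0.4
```

```bash
python3 arc.py -1.8 -1.65 4; python3 - <<'E'
from h import *
o=manip.get_obs();w=manip.read_camera("wrist")[:,:,::-1];cv2.imwrite("pics/w10.png",w);c=cam("wrist",o)
hsv=cv2.cvtColor(np.ascontiguousarray(w[:255]),cv2.COLOR_BGR2HSV)
m=cv2.inRange(hsv,(0,150,60),(8,255,255))|cv2.inRange(hsv,(172,150,60),(180,255,255))
n,l,st,ce=cv2.connectedComponentsWithStats(m)
for i in range(1,n):
    if st[i][4]>60: print(st[i],onz(c,*ce[i],.19),onz(c,*ce[i],.16))
# yellow door top strip (bright)
y=cv2.inRange(hsv,(20,150,170),(32,255,255));n,l,st,ce=cv2.connectedComponentsWithStats(y)
for i in range(1,n):
    if st[i][4]>300:
        pts=np.argwhere(l==i)[:,::-1].astype(np.float32);r=cv2.minAreaRect(pts);print(st[i],[onz(c,*q,.213)[:2].round(3).tolist() for q in cv2.boxPoints(r)])
for f in(-1.9,-1.8):
    d=np.array([np.cos(f),np.sin(f)]);m=np.array([-d[1],d[0]]);print(f,[.611,.184]+.143*d+.032*m,[.611,.184]+.055*d+.032*m,[.611,.184]+.218*d)
E
```

```text
[0.5194 0.0033 0.1671] [-3.1356  0.001   1.5777] [-0.4182  1.2083  0.427 ] [-0.6685  0.3904  0.75    1.9597 -0.3298  0.9225  0.2549]
-1.8 [ 0.5283 -0.0021  0.167 ] [-0.068  0.111  0.001]
-1.75 [ 0.5375 -0.0059  0.167 ] [-0.049  0.114 -0.001]
-1.7 [ 0.5468 -0.0093  0.167 ] [-0.043  0.116 -0.001]
-1.65 [ 0.5563 -0.0123  0.167 ] [-0.038  0.118 -0.001]
[322   0  41 115 291] [0.5565 0.0973 0.19  ] [0.5646 0.1023 0.16  ]
[ 467    0   45   33 1077] [0.6085 0.1096 0.19  ] [0.6282 0.1174 0.16  ]
[ 417  167   48   53 1748] [0.6009 0.0398 0.19  ] [0.6189 0.032  0.16  ]
[347   0  72 191 369] [[0.553, 0.046], [0.57, 0.108], [0.571, 0.108], [0.554, 0.045]]
-1.9 [0.5951 0.0383] [0.6235 0.1216] [ 0.5405 -0.0223]
-1.8 [0.6097 0.0375] [0.6297 0.1232] [ 0.5615 -0.0283]
```

The can's cap is at (0.601,0.040), so the can is still upright in the holder at a door angle of about -1.86. Continuing slowly.

carry_out([
  {"tx": -0.03,"ty": 0.055,"tz": 0,"wx": 0,"wy": 0,"wz": 0},
  {"tx": -0.03,"ty": 0.055,"tz": 0,"wx": 0,"wy": 0,"wz": 0},
  {"tx": -0.025,"ty": 0.057,"tz": 0,"wx": 0,"wy": 0,"wz": 0},
  {"tx": -0.025,"ty": 0.057,"tz": 0,"wx": 0,"wy": 0,"wz": 0},
  {"tx": -0.02,"ty": 0.04,"tz": 0,"wx": 0,"wy": 0,"wz": 0},
  {"tx": -0.015,"ty": 0.03,"tz": 0,"wx": 0,"wy": 0,"wz": 0},
])

```text
time: 16.52
eef_pos: [0.5404, -0.0056, 0.1666]
eef_rot: [-3.131, -0.002, 1.579]
contact_force: [-4.8, 2.6, 1.4]
grip_width: 0.0
finger_force: 2.5
```

carry_out([
  {"tx": -0.01,"ty": 0.03,"tz": 0,"wx": 0,"wy": 0,"wz": 0},
  {"tx": -0.01,"ty": 0.03,"tz": 0,"wx": 0,"wy": 0,"wz": 0},
  {"tx": -0.01,"ty": 0.03,"tz": 0,"wx": 0,"wy": 0,"wz": 0},
  {"tx": -0.01,"ty": 0.03,"tz": 0,"wx": 0,"wy": 0,"wz": 0},
])

```text
time: 16.85
eef_pos: [0.5466, -0.0081, 0.1664]
eef_rot: [-3.124, -0.004, 1.579]
contact_force: [-26.0, 8.5, 22.3]
grip_width: 0.0004
finger_force: 14.3
```

Unexpected force of 26 N with an upward part of 22 N. I'll back off slightly and analyse where the contact lies.

```bash
python3 - <<'E'
from h import *
o=manip.get_obs();F=o["contact_force"];T=o["wrist_torque"];print(F,T,o["joint_positions"],o["finger_force"])
print("line point",np.cross(F,T)/(F@F),"dir",F/np.linalg.norm(F),"pitch",F@T/(F@F))
w=manip.read_camera("wrist")[:,:,::-1];cv2.imwrite("pics/w11.png",w);c=cam("wrist",o)
hsv=cv2.cvtColor(np.ascontiguousarray(w[:255]),cv2.COLOR_BGR2HSV)
m=cv2.inRange(hsv,(0,150,60),(8,255,255))|cv2.inRange(hsv,(172,150,60),(180,255,255))
n,l,st,ce=cv2.connectedComponentsWithStats(m)
for i in range(1,n):
    if st[i][4]>60: print(st[i],onz(c,*ce[i],.19))
e=cv2.inRange(hsv,(18,120,60),(34,255,255))
for v in (20,60,100,140,180,220): 
    r=np.nonzero(np.diff(e[v].astype(int)))[0];print(v,[(int(u),int(hsv[v,min(u+2,511),2])) for u in r][:14])
print(proj(c,[[.611,.184,.213],[.59,-.033,.213],[.611,.184,.215],[.594,-.03,.215]]))
E
```

```text
[-25.9837   8.517   22.2981] [ 1.4308  4.4326 -0.0225] [-0.6061  0.4486  0.7318  1.8849 -0.3639  0.9636  0.3022] 14.306707056239247
line point [-0.0795  0.0252 -0.1023] dir [-0.7364  0.2414  0.632 ] pitch 5.808246379439775e-05
[319   0  10  58  94] [0.573  0.0943 0.19  ]
20 [(304, 97), (313, 103), (329, 104), (417, 80), (425, 163)]
60 [(297, 100), (304, 101), (320, 103), (407, 108), (415, 161)]
100 [(291, 108), (303, 84), (307, 104), (397, 147), (405, 161)]
140 [(285, 105), (388, 91), (395, 162)]
180 [(281, 93), (378, 84), (385, 162)]
220 [(285, 94)]
[[ 527.7149 -414.6697]
 [ 356.8698  346.0505]
 [ 534.7219 -428.4915]
 [ 368.7429  343.6504]]
```

carry_out([
  {"tx": 0,"ty": -0.04,"tz": -0.02,"wx": 0,"wy": 0,"wz": 0},
  {"tx": 0,"ty": 0,"tz": 0,"wx": 0,"wy": 0,"wz": 0},
])

```text
time: 17.07
eef_pos: [0.5463, -0.0094, 0.1681]
eef_rot: [-3.131, -0.001, 1.579]
contact_force: [-6.6, 3.9, 1.2]
grip_width: 0.0003
finger_force: 3.3
```

The wrench is a single line through the fingertip, so the fingertip is the only contact, not the body. I'll press in small steps and watch.

carry_out([
  {"tx": 0,"ty": 0.015,"tz": 0,"wx": 0,"wy": 0,"wz": 0},
  {"tx": 0,"ty": 0,"tz": 0,"wx": 0,"wy": 0,"wz": 0},
  {"tx": 0,"ty": 0,"tz": 0,"wx": 0,"wy": 0,"wz": 0},
])

```text
time: 17.32
eef_pos: [0.5464, -0.0094, 0.168]
eef_rot: [-3.129, -0.002, 1.579]
contact_force: [-11.3, 4.1, 7.2]
grip_width: 0.0005
finger_force: 6.0
```

carry_out([
  {"tx": 0,"ty": 0.015,"tz": 0,"wx": 0,"wy": 0,"wz": 0},
  {"tx": 0,"ty": 0,"tz": 0,"wx": 0,"wy": 0,"wz": 0},
  {"tx": 0,"ty": 0,"tz": 0,"wx": 0,"wy": 0,"wz": 0},
])

```text
time: 17.57
eef_pos: [0.5464, -0.0093, 0.1679]
eef_rot: [-3.126, -0.002, 1.578]
contact_force: [-15.0, 3.3, 10.3]
grip_width: 0.0005
finger_force: 8.2
```

The fingertip does not move at 15 N, so the door may already be home. I'll check the door-to-roof gap numerically in the wrist image.

```bash
python3 - <<'E'
from h import *
o=manip.get_obs();w=manip.read_camera("wrist")[:,:,::-1];cv2.imwrite("pics/w12.png",w);c=cam("wrist",o)
for nm,i in(("w10",cv2.imread("pics/w10.png")),("w12",w)):
    hsv=cv2.cvtColor(np.ascontiguousarray(i),cv2.COLOR_BGR2HSV)
    for v in(20,60,100,140,180,220): print(nm,v,"V every 6px from 270:",hsv[v,270:480:6,2].tolist())
    print("H",hsv[100,270:480:6,0].tolist())
for u,v in((417,20),(425,20),(397,100),(405,100),(378,180),(385,180)):print(onz(c,u,v,.214))
E
```

```text
w10 20 V every 6px from 270: [174, 199, 197, 200, 201, 206, 210, 202, 127, 124, 105, 107, 105, 103, 115, 79, 104, 103, 115, 155, 105, 104, 104, 154, 215, 194, 239, 239, 238, 240, 240, 240, 237, 201, 95]
w10 60 V every 6px from 270: [193, 205, 210, 209, 215, 210, 131, 126, 106, 107, 110, 115, 116, 135, 107, 106, 166, 140, 107, 106, 109, 195, 229, 244, 245, 243, 242, 243, 243, 243, 224, 86, 83, 85, 82]
w10 100 V every 6px from 270: [224, 224, 227, 222, 136, 142, 107, 107, 107, 110, 96, 111, 106, 111, 206, 110, 107, 107, 147, 219, 238, 245, 245, 244, 243, 244, 245, 233, 164, 160, 161, 160, 160, 159, 162]
w10 140 V every 6px from 270: [209, 209, 123, 126, 108, 110, 109, 110, 113, 109, 111, 110, 189, 106, 111, 108, 193, 230, 248, 249, 248, 248, 247, 247, 242, 133, 96, 95, 96, 96, 96, 97, 84, 107, 110]
w10 180 V every 6px from 270: [22, 30, 19, 108, 110, 107, 109, 111, 109, 133, 186, 111, 108, 131, 220, 232, 249, 249, 249, 248, 247, 245, 206, 172, 107, 79, 103, 108, 109, 114, 116, 129, 128, 197, 244]
w10 220 V every 6px from 270: [127, 25, 28, 95, 108, 110, 112, 142, 111, 112, 110, 179, 23
[... 1047 characters left out ...]
45, 245, 245]
w12 180 V every 6px from 270: [18, 23, 59, 104, 106, 107, 110, 149, 106, 126, 220, 243, 247, 247, 248, 247, 246, 240, 100, 114, 238, 246, 247, 247, 247, 248, 248, 247, 245, 245, 246, 247, 247, 246, 246]
w12 220 V every 6px from 270: [128, 27, 24, 105, 102, 122, 115, 105, 124, 151, 158, 235, 249, 249, 248, 248, 222, 116, 223, 247, 248, 247, 248, 247, 247, 247, 246, 242, 202, 156, 155, 155, 156, 156, 155]
H [19, 18, 18, 18, 20, 20, 9, 20, 20, 21, 19, 20, 21, 21, 21, 22, 21, 21, 21, 21, 21, 19, 18, 21, 21, 21, 21, 21, 21, 21, 21, 21, 21, 21, 21]
[0.5979 0.0892 0.214 ]
[0.6004 0.0892 0.214 ]
[0.5945 0.0647 0.214 ]
[0.5972 0.0647 0.214 ]
[0.5911 0.0369 0.214 ]
[0.5936 0.037  0.214 ]
```

The gap between door top and roof is a parallel 2.6 mm over the visible span, so the door is home. I back away, rise and re-measure.

carry_out([
  {"tx": 0,"ty": -0.05,"tz": 0,"wx": 0,"wy": 0,"wz": 0},
  {"tx": 0,"ty": -0.1,"tz": 0,"wx": 0,"wy": 0,"wz": 0},
  {"tx": 0,"ty": -0.2,"tz": 0,"wx": 0,"wy": 0,"wz": 0},
  {"tx": 0,"ty": -0.2,"tz": -0.1,"wx": 0,"wy": 0,"wz": 0},
  {"tx": 0,"ty": -0.1,"tz": -0.3,"wx": 0,"wy": 0,"wz": 0},
  {"tx": 0,"ty": 0,"tz": -0.4,"wx": 0,"wy": 0,"wz": 0},
  {"tx": 0,"ty": 0,"tz": -0.4,"wx": 0,"wy": 0,"wz": 0},
  {"tx": 0,"ty": 0,"tz": -0.3,"wx": 0,"wy": 0,"wz": 0},
  {"tx": 0,"ty": 0,"tz": 0,"wx": 0,"wy": 0,"wz": 0},
  {"tx": 0,"ty": 0,"tz": 0,"wx": 0,"wy": 0,"wz": 0},
])

```text
time: 18.45
eef_pos: [0.5009, -0.0112, 0.2904]
eef_rot: [-3.14, -0.0, 1.578]
contact_force: [-0.0, -0.9, -0.9]
grip_width: 0.0003
finger_force: 0.0
```

```bash
python3 - <<'E'
from h import *
o=manip.get_obs();print(o["contact_force"],o["eef_pos"]);w=np.ascontiguousarray(manip.read_camera("wrist")[:,:,::-1]);cv2.imwrite("pics/w13.png",w);c=cam("wrist",o)
V=cv2.cvtColor(w,cv2.COLOR_BGR2HSV)[:,:,2].astype(int)
for y in np.arange(-.02,.19,.02):
    q=proj(c,np.c_[np.linspace(.56,.64,161),np.full(161,y),np.full(161,.214)])
    k=[int(V[int(round(b)),int(round(a))]) if 0<=b<255 and 0<=a<511 else -1 for a,b in q]
    xs=np.linspace(.56,.64,161)[[i for i,v in enumerate(k) if 0<=v<190]]
    print(round(y,2),"dark x:",xs.round(4).tolist()[:1],[round(x,4) for x in xs if .575<x<.625])
E
```

```text
[-0.0065 -0.8592 -0.8663] [ 0.5009 -0.0112  0.2904]
-0.02 dark x: [0.56] [np.float64(0.575), np.float64(0.5755), np.float64(0.576), np.float64(0.5765), np.float64(0.577), np.float64(0.5775), np.float64(0.578), np.float64(0.5785), np.float64(0.579), np.float64(0.5795), np.float64(0.58), np.float64(0.5805), np.float64(0.581), np.float64(0.5815), np.float64(0.582), np.float64(0.5825), np.float64(0.583), np.float64(0.5835), np.float64(0.584), np.float64(0.5845), np.float64(0.585), np.float64(0.5855), np.float64(0.586), np.float64(0.5865)]
0.0 dark x: [0.56] [np.float64(0.575), np.float64(0.5755), np.float64(0.576), np.float64(0.5765), np.float64(0.577), np.float64(0.5775), np.float64(0.578), np.float64(0.5785), np.float64(0.579), np.float64(0.5795), np.float64(0.58), np.float64(0.5805), np.float64(0.581), np.float64(0.5815), np.float64(0.5865), np.float64(0.587), np.float64(0.5875), np.float64(0.588), np.float64(0.5885), np.float64(0.589)]
0.02 dark x: [0.56] [np.float64(0.589), np.float64(0.5895), np.float64(0.59), np.float64(0.5905), np.float64(0.591), np.float64(0.5915)]
0.04 dark x: 
[... 846 characters left out ...]
, np.float64(0.5985), np.float64(0.599), np.float64(0.5995), np.float64(0.6), np.float64(0.6005), np.float64(0.601), np.float64(0.6015), np.float64(0.602)]
0.12 dark x: [0.56] [np.float64(0.575), np.float64(0.5755), np.float64(0.576), np.float64(0.5765), np.float64(0.577), np.float64(0.5775), np.float64(0.578), np.float64(0.5785), np.float64(0.579), np.float64(0.5795), np.float64(0.58), np.float64(0.5805), np.float64(0.581), np.float64(0.5815), np.float64(0.582), np.float64(0.5825), np.float64(0.583), np.float64(0.6015), np.float64(0.602), np.float64(0.6025), np.float64(0.603), np.float64(0.6035), np.float64(0.604), np.float64(0.6045)]
0.14 dark x: [] []
0.16 dark x: [] []
0.18 dark x: [] []
```

The gap is a constant 2.5–3.5 mm across the door, so it is home. The robot touches nothing.

```bash
python3 -c "
from bench import manip
print(manip.close_job())"
```

```text
the job is handed in; nothing more can be done
None
```

The oil can was released in the holder and the door pushed shut, and I handed the job in at about 18.5 s. The door's gap to the cabinet is parallel across its width, so I take it as home on its catch. The can was upright when last seen, just before the door closed; I couldn't see it after that.

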